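# Assemble the sieve stack on the shaker

## Task

Assemble the sieve stack on the round seat of the little grey shaker, one piece at a time from the bottom up: first the receiving pan, then the fine (blue), the medium (yellow) and the coarse (red) sieve, and the lid on top, each nested squarely with its skirt inside the rim below. Set every piece down rather than letting it drop, and leave the vial, the dropper bottle and the stopper where they stand.

Things in the scene. Friction and masses are not known exactly. Their poses are not given: they have to be found in the camera images.
- shaker_seat (a point): fixed grey sieve shaker, a box 92 x 92 mm with a round steel seat ring on top (56 mm outside, 53 mm inside, 10 mm deep); the point is on the ring's axis at its upper edge, 40 mm above the bench. Ring and rims each take the skirt of any piece: a seated piece rests its ledge on the edge below, its foot 8 mm under that edge, so each pan or sieve raises the top edge by 24 mm.
- pan_center (a point): receiving pan, loose: plain bare-steel cup with a closed smooth light floor and no coloured ring. Outside 56 mm diameter, 32 mm high: a tapered skirt underneath (lowest 8 mm, 42 mm diameter at the foot, 50 mm at its top), then a straight steel rim 56 mm outside and 53 mm inside from 8 to 32 mm above the foot; the floor inside lies 12 mm above the foot. About 80 g. This point is on its axis, half-way up (16 mm above the foot); z is up.
- fine_sieve_center (a point): sieve with the finest mesh (2 mm squares), loose, its rim ringed in blue. Outside 56 mm diameter, 32 mm high: a tapered skirt underneath (lowest 8 mm, 42 mm diameter at the foot, 50 mm at its top), then a straight steel rim 56 mm outside and 53 mm inside from 8 to 32 mm above the foot; the floor inside lies 12 mm above the foot. About 80 g. This point is on its axis, half-way up (16 mm above the foot); z is up.
- medium_sieve_center (a point): sieve with the middle mesh (4 to 5 mm squares), loose, its rim ringed in yellow. Outside 56 mm diameter, 32 mm high: a tapered skirt underneath (lowest 8 mm, 42 mm diameter at the foot, 50 mm at its top), then a straight steel rim 56 mm outside and 53 mm inside from 8 to 32 mm above the foot; the floor inside lies 12 mm above the foot. About 80 g. This point is on its axis, half-way up (16 mm above the foot); z is up.
- coarse_sieve_center (a point): sieve with the coarsest mesh (8 to 9 mm squares), loose, its rim ringed in red. Outside 56 mm diameter, 32 mm high: a tapered skirt underneath (lowest 8 mm, 42 mm diameter at the foot, 50 mm at its top), then a straight steel rim 56 mm outside and 53 mm inside from 8 to 32 mm above the foot; the floor inside lies 12 mm above the foot. About 80 g. This point is on its axis, half-way up (16 mm above the foot); z is up.
- lid_knob (a point): lid, loose: steel disc of 56 mm diameter, 8 to 14 mm above its foot, over the same tapered skirt (lowest 8 mm), with a black cylindrical knob on top, 20 mm diameter and 26 mm high (14 to 40 mm above the foot). About 80 g. The point is the centre of the knob, on the axis, 27 mm above the foot; z is up.
- black_vial_center (a point): bystander: sample vial with a black cap, 25 mm diameter, 54 mm high, standing loose; point at its centre
- dropper_center (a point): bystander: brown dropper bottle, 35 mm diameter, 103 mm high, standing loose; point at its centre
- stopper_center (a point): bystander: orange rubber stopper, 31 mm diameter, 25 mm high, standing loose; point at its centre. Behind the bystanders, from x = 0.64 m on and between y = -0.05 and 0.37 m, stands a fixed glass cabinet 0.32 m tall: arm and gripper must keep clear of it

How it is judged:
On the way, in this order (a step that is already met when the one before it is completed fails the run):
1. the receiving pan is seated on the shaker (horizontal distance between pan_center and shaker_seat below 0.004 m and z of pan_center in the frame of shaker_seat between 0.0055 and 0.0105 m and angle between pan_center's own z axis and vertical below 0.08 rad), for 0.2 s.
2. the blue-ringed fine sieve is seated on the receiving pan (horizontal distance between fine_sieve_center and pan_center below 0.004 m and z of fine_sieve_center in the frame of pan_center between 0.0215 and 0.0265 m and angle between fine_sieve_center's own z axis and vertical below 0.08 rad), for 0.2 s.
3. the yellow-ringed medium sieve is seated on the blue-ringed fine sieve (horizontal distance between medium_sieve_center and fine_sieve_center below 0.004 m and z of medium_sieve_center in the frame of fine_sieve_center between 0.0215 and 0.0265 m and angle between medium_sieve_center's own z axis and vertical below 0.08 rad), for 0.2 s.
4. the red-ringed coarse sieve is seated on the yellow-ringed medium sieve (horizontal distance between coarse_sieve_center and medium_sieve_center below 0.004 m and z of coarse_sieve_center in the frame of medium_sieve_center between 0.0215 and 0.0265 m and angle between coarse_sieve_center's own z axis and vertical below 0.08 rad), for 0.2 s.
5. the lid is seated on the red-ringed coarse sieve (horizontal distance between lid_knob and coarse_sieve_center below 0.004 m and z of lid_knob in the frame of coarse_sieve_center between 0.0325 and 0.0375 m and angle between lid_knob's own z axis and vertical below 0.08 rad), for 0.2 s.
At the end, for the whole second after the job is handed in: From the shaker's seat upward stand pan, blue fine sieve, yellow medium sieve, red coarse sieve and lid, each centred on the one below within 4 mm, fully down (height within 2.5 mm of nested), upright within 0.08 rad, all at rest and released (all of step 1 and all of step 2 and all of step 3 and all of step 4 and all of step 5 and linear speed of each of pan, fine_sieve, medium_sieve, coarse_sieve, lid below 0.02 m/s); the robot touches nothing.
It fails at once if a piece is let fall (free of the fingers, faster than 0.7 m/s: a drop of some 25 mm) ((linear speed of pan above 0.7 m/s and contact force between the fingers and pan below 0.01 N) or (linear speed of fine_sieve above 0.7 m/s and contact force between the fingers and fine_sieve below 0.01 N) or (linear speed of medium_sieve above 0.7 m/s and contact force between the fingers and medium_sieve below 0.01 N) or (linear speed of coarse_sieve above 0.7 m/s and contact force between the fingers and coarse_sieve below 0.01 N) or (linear speed of lid above 0.7 m/s and contact force between the fingers and lid below 0.01 N)).
It fails at once if a bystander is shifted by more than 20 mm or knocked over (distance of any of black_vial_center, dropper_center, stopper_center from where it was at the start of the episode above 0.02 m).
It also fails if it takes over 112 s, if anything falls off the work surface, if the arm or the gripper's body presses on something with over 40 N, if the wrist force passes 120 N, or if a joint passes its speed limit or range.

## Robot

A 6-joint arm with a two-finger parallel gripper is mounted at the origin on a cart in front of the work surface, level with it; the furniture and walls round the work are solid. World frame = base frame: x ahead of the robot, y to its left, z up, the work surface at z = 0. Lengths are in m, angles in rad, forces in N, time in s.
With the tool pointing down it reaches from about 0.35 to 0.775 m from the base axis. Payload 5.5 kg.
Tool frame: the origin (TCP) lies at the very end of the fingers, on their centre line; the grasp point (between the pads) lies 19 mm behind it; z points along the fingers, y is the direction in which the jaws open and shut (so a half turn about z gives the same grasp; the last joint's range is limited). The gripper opens to 85 mm and grips with 20 to 120 N. Pads are 22 mm wide; open, the fingers measure 114 mm over their backs; the gripper's body (76 mm by 85 mm) begins 54 mm behind the grasp point. The pads swing forward as they close: fully open they stand 13 mm farther back than shut.
Start: joints at [-1.309, 0.313, 0.046, 1.304, 0, 1.431], TCP at [0.225, -0.529, 0.203] pointing down, gripper open.
Joint ranges: [-2.76, 2.76], [-0.86, 1.69], [-1.03, 1.26], [-2.2, 2.34], [-1.47, 1.5], [-3.14, 3.14]. Speed limits (rad/s): [2.57, 2.57, 3.14, 3.14, 3.14, 3.14].

## Interface

Orientations are given as a unit quaternion [w, x, y, z].
In Python, from workcell import env gives the robot as it stands. The module is installed in compiled form; this text tells all that it offers.
- The arm moves only by the shell command python3 -m pendant 'ROWS' [FORCE]. ROWS is JSON, a list of rows, each an object with "fingers": the finger opening in mm, from 0 to 85.4; "delta_pos": the shift along the tool's x, y, z in mm, a list of three; "angular": the turn, a rotation vector about the tool's x, y, z in rad, a list of three. In form: [{"fingers": fingers, "delta_pos": [x, y, z], "angular": [ax, ay, az]}, ...]. A call has 1 to 12 rows; each row shifts and turns the commanded pose from where the row before left it, along the tool's axes as they then stand; what a row does not reach is not made up. A row lasts 1/10 s, in which the tool goes at most 50 mm and 8.59 degrees, less where a joint would pass 70% of its speed; a pose out of reach is approached as far as the arm can. A call is refused whole if a number of a shift passes 50 or a number of a turn 0.15, either way. A call with a gripper value outside its range is refused whole. The fingers move at their own pace and stop on an object; FORCE is the grip in N (left out, the last holds). Time passes only in rows, so rows that do not move let the fingers close. It gives the time, the measured TCP pose, the force and the opening at its end, in the units of the state.
- env.get_state(): the state, without advancing time (a new reading comes with each control period).
- env.read_camera(name): name is "side" or "top"; returns the picture (384x512x3 uint8, blue, green, red); there is no depth.
- env.camera_params(name): a dict with "fx", "fy", "cx", "cy" (pixels), "view" (4x4, takes a point from world to camera coordinates). Camera axes: x right, y up, looking along -z (the intrinsics and any distortion apply to the point x, -y, -z); pixel columns grow to the right and rows downward; lengths in m; the calibration is good to about 2 mm. A picture is of the moment at which its call begins. camera_params takes no time and is no camera call.
- env.hand_in(): hands the job in, once; it reports no verdict.
The state is a dict: "clock": time; "joint_pos": joint angles; "qvel": joint speeds; "tau": joint torques, N m; "tcp_pos": TCP position; "orientation": TCP orientation; "wrist_force": force on the tool from outside, world axes, zero at the start; "ft_torque": the same for the moment, N m; "finger_gap": finger opening in m.
Only numpy, scipy, OpenCV 4.12 (cv2) and the standard library are available. Lean on these libraries where they do the work, as an engineer would, in place of code of your own. Each camera call takes 0.05 s, during which the arm holds its last target. There are 200 camera calls.

## Working session

There is one attempt and no reset: what is moved stays moved. The work goes in short steps, Python scripts to look and compute and a shell command to move; the robot and the scene stay as the last step left them, time stands still between calls to the robot, and variables do not carry over. Pictures are saved under pics/ and viewed, about 12 in all and at most 16, crops included, and the job is handed in when it is done.

```bash
mkdir -p pics; python3 - <<'E'
from workcell import env
import cv2, numpy as np
np.set_printoptions(precision=4,suppress=True)
for n in("top","side"):
    cv2.imwrite(f"pics/{n}0.png",env.read_camera(n)); p=env.camera_params(n); print(n,{k:(np.array(v) if k=='view' else v) for k,v in p.items()})
s=env.get_state(); print({k:np.round(v,4) for k,v in s.items()})
E
```

```text
top {'fx': 494.40013521365955, 'fy': 494.40013521365955, 'cx': 255.59707743779197, 'cy': 186.53484512374953, 'view': array([[-0.023 , -0.9996, -0.0184,  0.0335],
       [ 0.9932, -0.025 ,  0.1136, -0.5356],
       [-0.114 , -0.0157,  0.9934, -1.4296],
       [ 0.    ,  0.    ,  0.    ,  1.    ]])}
side {'fx': 408.4534598516348, 'fy': 408.4534598516348, 'cx': 259.45707442617777, 'cy': 187.8794049698034, 'view': array([[-0.9778, -0.2091,  0.0146,  0.5058],
       [ 0.1487, -0.6425,  0.7517, -0.136 ],
       [-0.1478,  0.7372,  0.6593, -1.0451],
       [ 0.    ,  0.    ,  0.    ,  1.    ]])}
{'clock': np.float64(0.1), 'joint_pos': array([-1.3085,  0.314 ,  0.0451,  1.3036, -0.    ,  1.4312]), 'qvel': array([ 0.0006, -0.0015,  0.0037,  0.001 ,  0.001 , -0.001 ]), 'tau': array([  0.0018, -48.1726,  29.9244,   0.0127,  -0.0002,   0.    ]), 'tcp_pos': array([ 0.2248, -0.5287,  0.2018]), 'orientation': array([-0.0008,  0.9799,  0.1996, -0.0001]), 'wrist_force': array([0.4623, 0.6562, 0.3446]), 'ft_torque': array([ 0.023 , -0.0103, -0.0327]), 'finger_gap': np.float64(0.0855)}
```

View pics/top0.png

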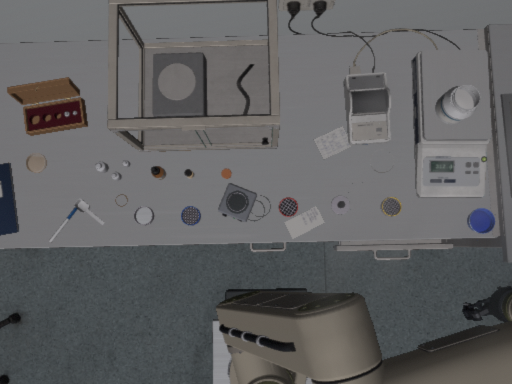

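View pics/side0.png

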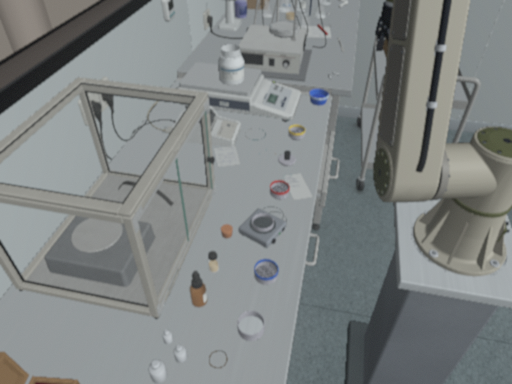

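The top view shows the pan at (145,215), blue at (191,215), shaker (238,201), red (288,206), lid (341,204) and yellow (391,207). The side view agrees with that order. I'll enlarge the top view to measure them.

```bash
cat > h.py <<'E'
from workcell import env
import cv2, numpy as np
np.set_printoptions(precision=4,suppress=True)
def ray(n,u,v,z):
    p=env.camera_params(n);V=np.array(p['view']);R=V[:3,:3];t=V[:3,3]
    d=R.T@np.array([(u-p['cx'])/p['fx'],-(v-p['cy'])/p['fy'],-1]);c=-R.T@t
    return c+d*(z-c[2])/d[2]
def proj(n,P):
    p=env.camera_params(n);V=np.array(p['view']);q=V[:3,:3]@np.asarray(P)+V[:3,3]
    return np.array([p['cx']+p['fx']*q[0]/-q[2],p['cy']+p['fy']*-q[1]/-q[2]])
def circ(n,c,r,k=64):
    return np.array([proj(n,[c[0]+r*np.cos(a),c[1]+r*np.sin(a),c[2]]) for a in np.linspace(0,2*np.pi,k)])
E
python3 - <<'E'
from h import *
im=cv2.imread("pics/top0.png"); S=8; tiles=[]
for n,(u,v,z) in dict(pan=(145,215,.032),fine=(191,215,.032),seat=(237,202,.04),coarse=(288,206,.032),lid=(341,204,.014),med=(391,207,.032)).items():
    P=ray("top",u,v,z); print(n,P)
    M=np.float64([[S,0,-S*(u-16)+S/2],[0,S,-S*(v-16)+S/2]])
    t=cv2.warpAffine(im,M,(260,260),flags=cv2.INTER_CUBIC)
    pts=(circ("top",P,.028)-[u-16,v-16])*S+S/2
    cv2.polylines(t,[pts.astype(np.int32)],True,(0,255,0),1); tiles.append(t)
cv2.imwrite("pics/t1.png",np.vstack([np.hstack(tiles[:3]),np.hstack(tiles[3:])]))
E
```

```text
pan [0.4599 0.3481 0.032 ]
fine [0.4567 0.2124 0.032 ]
seat [0.491  0.0759 0.04  ]
coarse [ 0.4762 -0.0732  0.032 ]
lid [ 0.4796 -0.2313  0.014 ]
med [ 0.4659 -0.3738  0.032 ]
```

View pics/t1.png

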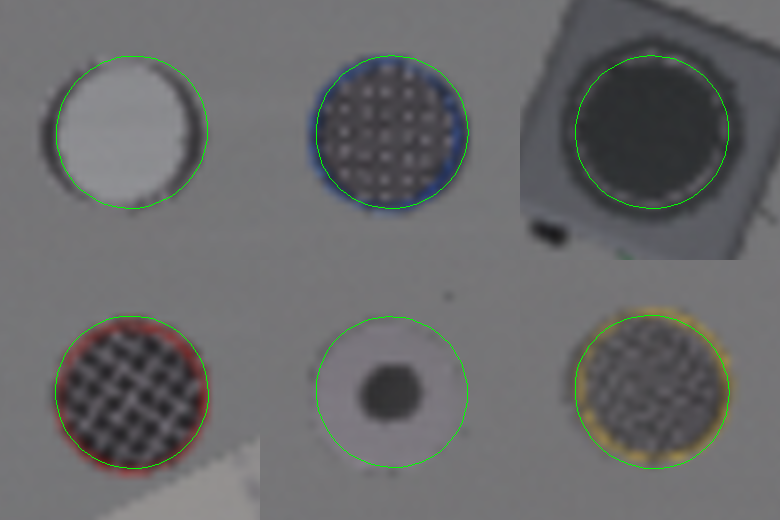

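```bash
cat >> h.py <<'E'
def hull(n,xy,levels):
    pts=np.vstack([circ(n,[*xy,z],r) for z,r in levels]).astype(np.float32)
    return cv2.convexHull(pts)[:,0]
def fit(n,im,xy,levels,rng=.010):
    g=cv2.GaussianBlur(im,(0,0),.7).astype(np.float32)
    mag=np.sqrt(sum(cv2.Sobel(g[...,c],cv2.CV_32F,1,0)**2+cv2.Sobel(g[...,c],cv2.CV_32F,0,1)**2 for c in range(3)))
    mag=np.minimum(mag,150)
    best=(-1,)
    for dx in np.arange(-rng,rng+1e-6,.0005):
        for dy in np.arange(-rng,rng+1e-6,.0005):
            h=hull(n,(xy[0]+dx,xy[1]+dy),levels)
            # resample evenly
            hc=np.vstack([h,h[:1]]);s=np.r_[0,np.cumsum(np.linalg.norm(np.diff(hc,axis=0),axis=1))]
            q=np.linspace(0,s[-1],60)
            X=np.interp(q,s,hc[:,0]).astype(np.float32);Y=np.interp(q,s,hc[:,1]).astype(np.float32)
            m=cv2.remap(mag,X[None],Y[None],cv2.INTER_LINEAR).mean()
            if m>best[0]: best=(m,xy[0]+dx,xy[1]+dy)
    return np.array(best)
cup=[(.032,.028),(.008,.028),(0.,.021)]; lid=[(.014,.028),(.008,.028),(0,.021)]; ring=[(.040,.028)]
E
python3 - <<'E'
from h import *
G=dict(pan=(.46,.351,cup),fine=(.457,.2124,cup),seat=(.491,.076,ring),coarse=(.476,-.073,cup),lid=(.48,-.231,lid),med=(.466,-.374,cup))
rows=[]
for n in("top","side"):
    im=cv2.imread(f"pics/{n}0.png"); tl=[]
    for k,(x,y,L) in G.items():
        b=fit(n,im,(x,y),L); print(n,k,b)
        h=hull(n,b[1:],L);c=h.mean(0).round();S=8
        t=cv2.warpAffine(im,np.float64([[S,0,-S*(c[0]-16)+S/2],[0,S,-S*(c[1]-16)+S/2]]),(260,260),flags=cv2.INTER_CUBIC)
        cv2.polylines(t,[((h-c+16)*S+S/2).astype(np.int32)],True,(0,255,0),1); tl.append(t)
    rows+= [np.hstack(tl[:3]),np.hstack(tl[3:])]
cv2.imwrite("pics/t2.png",cv2.resize(np.vstack(rows),None,fx=.57,fy=.57,interpolation=cv2.INTER_AREA))
E
```

```text
Traceback (most recent call last):
  File "h.py", line 23, in fit
    h=hull(n,(xy[0]+dx,xy[1]+dy),levels)
  File "h.py", line 14, in hull
    pts=np.vstack([circ(n,[*xy,z],r) for z,r in levels]).astype(np.float32)
                   ~~~~^^^^^^^^^^^^^
  File "h.py", line 12, in circ
    return np.array([proj(n,[c[0]+r*np.cos(a),c[1]+r*np.sin(a),c[2]]) for a in np.linspace(0,2*np.pi,k)])
                     ~~~~^^^^^^^^^^^^^^^^^^^^^^^^^^^^^^^^^^^^^^^^^^^^
  File "h.py", line 9, in proj
    p=env.camera_params(n);V=np.array(p['view']);q=V[:3,:3]@np.asarray(P)+V[:3,3]
ValueError: time passes only in moves, steps and waits
```

```bash
R='{"fingers":85,"delta_pos":[0,0,0],"angular":[0,0,-0.15]}'; echo; python3 -m pendant '[{"fingers":85,"delta_pos":[0,0,-5],"angular":[0,0,-0.148]},{"fingers":85,"delta_pos":[0,0,0],"angular":[0,0,-0.148]},{"fingers":85,"delta_pos":[0,0,0],"angular":[0,0,-0.148]},{"fingers":85,"delta_pos":[0,0,0],"angular":[0,0,-0.148]},{"fingers":85,"delta_pos":[0,0,0],"angular":[0,0,-0.148]},{"fingers":85,"delta_pos":[0,0,0],"angular":[0,0,-0.148]}]'
```

```text
clock: 0.7
tcp_pos: [0.2247, -0.5289, 0.2071]
orientation: [-0.0, 0.797, 0.604, 0.0]
wrist_force: [1.6, -0.1, -0.3]
finger_gap: 0.0853
```

Calibration needs caching in the helper; the turn works as planned (yaw 1.30 of π).

```bash
sed -i 's/env.camera_params(n)/cam(n)/; s/^def ray/import functools\ncam=functools.lru_cache(None)(env.camera_params)\ndef ray/' h.py
cat > m.py <<'E'
from h import *
G=dict(pan=(.46,.351,cup),fine=(.457,.2124,cup),seat=(.491,.076,ring),coarse=(.476,-.073,cup),lid=(.48,-.231,lid),med=(.466,-.374,cup))
rows=[]
for n in("top","side"):
    im=cv2.imread(f"pics/{n}0.png"); tl=[]
    for k,(x,y,L) in G.items():
        b=fit(n,im,(x,y),L); print(n,k,b)
        h=hull(n,b[1:],L);c=h.mean(0).round();S=8
        t=cv2.warpAffine(im,np.float64([[S,0,-S*(c[0]-16)+S/2],[0,S,-S*(c[1]-16)+S/2]]),(260,260),flags=cv2.INTER_CUBIC)
        cv2.polylines(t,[((h-c+16)*S+S/2).astype(np.int32)],True,(0,255,0),1); tl.append(t)
    rows+= [np.hstack(tl)]
cv2.imwrite("pics/t2.png",cv2.resize(np.vstack(rows),None,fx=.51,fy=.51,interpolation=cv2.INTER_AREA))
E
python3 m.py
python3 -m pendant '[{"fingers":85,"delta_pos":[0,0,0],"angular":[0,0,-0.149]},{"fingers":85,"delta_pos":[0,0,0],"angular":[0,0,-0.149]},{"fingers":85,"delta_pos":[0,0,0],"angular":[0,0,-0.149]},{"fingers":85,"delta_pos":[0,0,0],"angular":[0,0,-0.149]},{"fingers":85,"delta_pos":[0,0,0],"angular":[0,0,-0.149]},{"fingers":85,"delta_pos":[0,0,0],"angular":[0,0,-0.149]},{"fingers":85,"delta_pos":[0,0,0],"angular":[0,0,-0.149]},{"fingers":85,"delta_pos":[0,0,0],"angular":[0,0,-0.149]},{"fingers":85,"delta_pos":[0,0,0],"angular":[0,0,-0.149]},{"fingers":85,"delta_pos":[0,0,0],"angular":[0,0,-0.149]},{"fingers":85,"delta_pos":[0,0,0],"angular":[0,0,-0.149]},{"fingers":85,"delta_pos":[0,0,0],"angular":[0,0,-0.149]}]'
python3 -m pendant '[{"fingers":85,"delta_pos":[0,0,0],"angular":[0,0,-0.057]},{"fingers":85,"delta_pos":[0,0,0],"angular":[0,0,0]}]'
```

```text
top pan [108.3653   0.4615   0.3535]
top fine [149.9305   0.456    0.2154]
top seat [103.7282   0.4865   0.0805]
top coarse [149.9902   0.4755  -0.074 ]
top lid [33.5094  0.477  -0.2315]
top med [129.5734   0.4695  -0.3755]
side pan [80.5921  0.461   0.3565]
side fine [126.2732   0.458    0.2154]
side seat [125.225    0.491    0.0855]
side coarse [128.6733   0.4775  -0.0745]
side lid [73.5018  0.482  -0.227 ]
side med [129.7043   0.4725  -0.3755]
clock: 1.9
tcp_pos: [0.2248, -0.5289, 0.2071]
orientation: [-0.0, 0.029, 1.0, 0.001]
wrist_force: [0.1, -0.2, -0.1]
finger_gap: 0.0851
clock: 2.1
tcp_pos: [0.2248, -0.5289, 0.2071]
orientation: [-0.0, 0.003, 1.0, 0.0]
wrist_force: [0.5, 0.3, -0.5]
finger_gap: 0.085
```

View pics/t2.png

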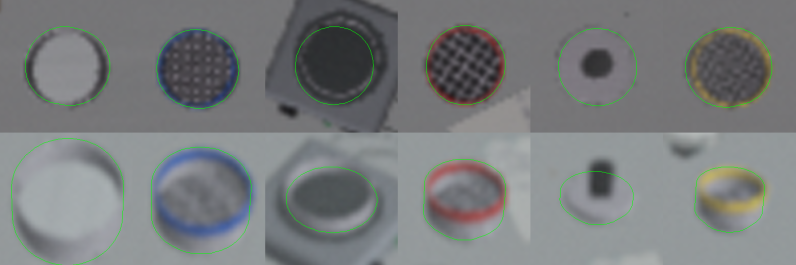

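```bash
cat > m2.py <<'E'
from h import *
ringw=[(.040,.028),(.030,.028)]; knob=[(.040,.010),(.014,.010)]
rows=[]
for n in("top","side"):
    im=cv2.imread(f"pics/{n}0.png"); tl=[]
    for k,x,y,L,r in(("seat",.491,.077,ringw,.005),("knob",.479,-.230,knob,.008)):
        b=fit(n,im,(x,y),L,r); print(n,k,b)
        S=12; c=hull(n,b[1:],L).mean(0).round()
        t=cv2.warpAffine(im,np.float64([[S,0,-S*(c[0]-16)+S/2],[0,S,-S*(c[1]-16)+S/2]]),(390,290),flags=cv2.INTER_CUBIC)
        Q=[((circ(n,[*b[1:],.04],.028),(0,255,0))),(circ(n,[*b[1:],.04],.0265),(0,255,255)),(circ(n,[*b[1:],.03],.028),(255,0,255))] if k=="seat" else [(hull(n,b[1:],knob),(0,255,0)),(hull(n,b[1:],lid),(0,255,255))]
        for q,col in Q: cv2.polylines(t,[((q-c+16)*S+S/2).astype(np.int32)],True,col,1)
        tl.append(t)
    rows+= [np.hstack(tl)]
cv2.imwrite("pics/t3.png",np.vstack(rows))
E
python3 m2.py
python3 -m pendant '[{"fingers":85,"delta_pos":[-45,40,0],"angular":[0,0,0]},{"fingers":85,"delta_pos":[-45,40,0],"angular":[0,0,0]},{"fingers":85,"delta_pos":[-45,40,0],"angular":[0,0,0]},{"fingers":85,"delta_pos":[-45,40,0],"angular":[0,0,0]},{"fingers":85,"delta_pos":[-40,40,0],"angular":[0,0,0]},{"fingers":85,"delta_pos":[0,45,0],"angular":[0,0,0]},{"fingers":85,"delta_pos":[0,45,0],"angular":[0,0,0]},{"fingers":85,"delta_pos":[0,45,0],"angular":[0,0,0]},{"fingers":85,"delta_pos":[0,45,0],"angular":[0,0,0]},{"fingers":85,"delta_pos":[0,0,0],"angular":[0,0,0]},{"fingers":85,"delta_pos":[0,0,0],"angular":[0,0,0]}]' 40
```

```text
top seat [104.3622   0.487    0.0805]
top knob [149.9969   0.478   -0.2285]
side seat [115.2726   0.496    0.082 ]
side knob [149.9864   0.4795  -0.2285]
clock: 3.2
tcp_pos: [0.4122, -0.1815, 0.2078]
orientation: [0.0, 0.003, 1.0, -0.0]
wrist_force: [0.3, -0.0, 0.4]
finger_gap: 0.085
```

View pics/t3.png

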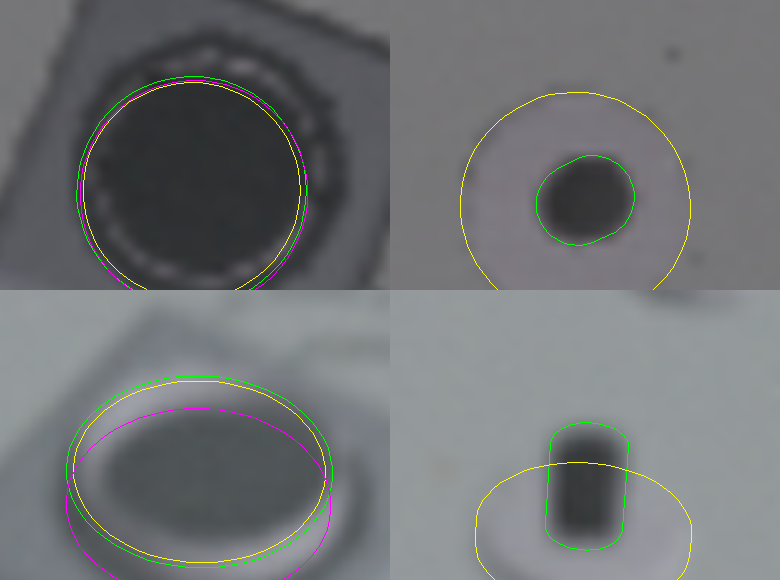

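Top ring: bright ring centre at about crop (207,165), giving a seat at ≈(0.493, 0.077); knob at (0.479,-0.229). The cup silhouettes fit well in both views. Next: the pan at (0.461, 0.355).

```bash
python3 -m pendant '[{"fingers":85,"delta_pos":[-4,35,0],"angular":[0,0,0]},{"fingers":85,"delta_pos":[-4,35,0],"angular":[0,0,0]},{"fingers":85,"delta_pos":[-4,35,0],"angular":[0,0,0]},{"fingers":85,"delta_pos":[-4,35,0],"angular":[0,0,0]},{"fingers":85,"delta_pos":[-4,35,0],"angular":[0,0,0]},{"fingers":85,"delta_pos":[-4,35,0],"angular":[0,0,0]},{"fingers":85,"delta_pos":[-4,35,0],"angular":[0,0,0]},{"fingers":85,"delta_pos":[-4,35,0],"angular":[0,0,0]},{"fingers":85,"delta_pos":[-4,35,0],"angular":[0,0,0]},{"fingers":85,"delta_pos":[-4,35,0],"angular":[0,0,0]},{"fingers":85,"delta_pos":[-4,35,0],"angular":[0,0,0]},{"fingers":85,"delta_pos":[-4,35,0],"angular":[0,0,0]}]' 40
python3 -m pendant '[{"fingers":85,"delta_pos":[0,30,0],"angular":[0,0,0]},{"fingers":85,"delta_pos":[0,30,0],"angular":[0,0,0]},{"fingers":85,"delta_pos":[0,30,0],"angular":[0,0,0]},{"fingers":85,"delta_pos":[0,20,0],"angular":[0,0,0]},{"fingers":85,"delta_pos":[0,0,0],"angular":[0,0,0]},{"fingers":85,"delta_pos":[0,0,0],"angular":[0,0,0]}]'
```

```text
clock: 4.4
tcp_pos: [0.4645, 0.2377, 0.2072]
orientation: [0.0, 0.005, 1.0, -0.0]
wrist_force: [1.3, -0.5, 0.3]
finger_gap: 0.0852
clock: 5.0
tcp_pos: [0.4646, 0.3466, 0.2068]
orientation: [-0.0, 0.004, 1.0, -0.001]
wrist_force: [0.4, -0.3, 0.4]
finger_gap: 0.0848
```

```bash
python3 -m pendant '[{"fingers":85,"delta_pos":[4,8,30],"angular":[0,0,0]},{"fingers":85,"delta_pos":[0,0,35],"angular":[0,0,0]},{"fingers":85,"delta_pos":[0,0,35],"angular":[0,0,0]},{"fingers":85,"delta_pos":[0,0,35],"angular":[0,0,0]},{"fingers":85,"delta_pos":[0,0,30],"angular":[0,0,0]},{"fingers":85,"delta_pos":[0,0,20],"angular":[0,0,0]},{"fingers":85,"delta_pos":[0,0,12],"angular":[0,0,0]},{"fingers":85,"delta_pos":[0,0,0],"angular":[0,0,0]},{"fingers":85,"delta_pos":[0,0,0],"angular":[0,0,0]}]'
python3 -m pendant '[{"fingers":40,"delta_pos":[0,0,0],"angular":[0,0,0]},{"fingers":40,"delta_pos":[0,0,0],"angular":[0,0,0]},{"fingers":40,"delta_pos":[0,0,0],"angular":[0,0,0]},{"fingers":40,"delta_pos":[0,0,0],"angular":[0,0,0]},{"fingers":40,"delta_pos":[0,0,0],"angular":[0,0,0]},{"fingers":40,"delta_pos":[0,0,0],"angular":[0,0,0]},{"fingers":40,"delta_pos":[0,0,0],"angular":[0,0,0]},{"fingers":40,"delta_pos":[0,0,0],"angular":[0,0,0]},{"fingers":40,"delta_pos":[0,0,0],"angular":[0,0,0]},{"fingers":40,"delta_pos":[0,0,0],"angular":[0,0,0]}]' 40
python3 - <<'E'
from h import *
a=env.read_camera("side"); cv2.imwrite("pics/s1.png",cv2.resize(a[230:384,170:340],None,fx=3,fy=3,interpolation=cv2.INTER_CUBIC))
E
```

```text
clock: 5.9
tcp_pos: [0.4606, 0.355, 0.0113]
orientation: [0.0, 0.004, 1.0, 0.0]
wrist_force: [0.4, -0.2, 0.9]
finger_gap: 0.0849
clock: 6.9
tcp_pos: [0.4597, 0.3554, 0.0105]
orientation: [-0.0, 0.003, 1.0, -0.0]
wrist_force: [-0.0, 0.4, -0.1]
finger_gap: 0.04
```

View pics/s1.png

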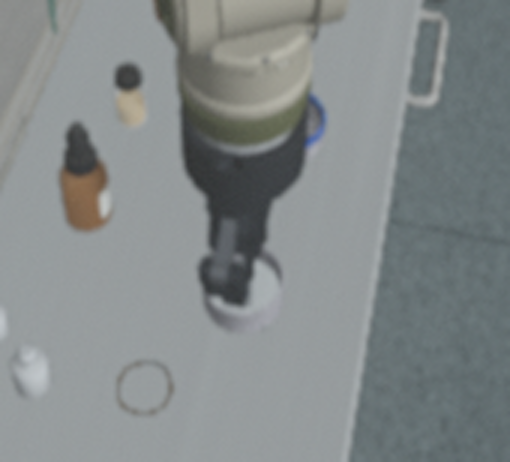

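The fingers closed to 40 mm without stopping on the pan, which seems unmoved at around (252,327), with the finger towards its left. I'll check the projections of the TCP against the pan.

```bash
python3 - <<'E'
from h import *
s=env.get_state(); t=s['tcp_pos']; print(t, s['joint_pos'],s['finger_gap'])
a=env.read_camera("side"); b=env.read_camera("top")
S=6
def mark(im,n,c):
    o=c-np.array([32,32]); w=cv2.warpAffine(im,np.float64([[S,0,-S*o[0]],[0,S,-S*o[1]]]),(390,390),flags=cv2.INTER_CUBIC)
    for dy,dz,col in((.02,0,(0,0,255)),(-.02,0,(0,0,255)),(.02,.03,(0,255,255)),(-.02,.03,(0,255,255))):
        p=(proj(n,t+[0,dy,dz])-o)*S; cv2.circle(w,tuple(int(x) for x in p),4,col,1)
    cv2.polylines(w,[((hull(n,(.461,.355),cup)-o)*S).astype(np.int32)],True,(0,255,0),1); return w
cv2.imwrite("pics/s2.png",np.hstack([mark(a,"side",proj("side",t)),mark(b,"top",proj("top",t))]))
E
```

```text
[0.4597 0.3553 0.0105] [ 0.52    0.4505 -0.246   0.8744 -0.0001  0.5268] 0.039698197302297525
```

View pics/s2.png

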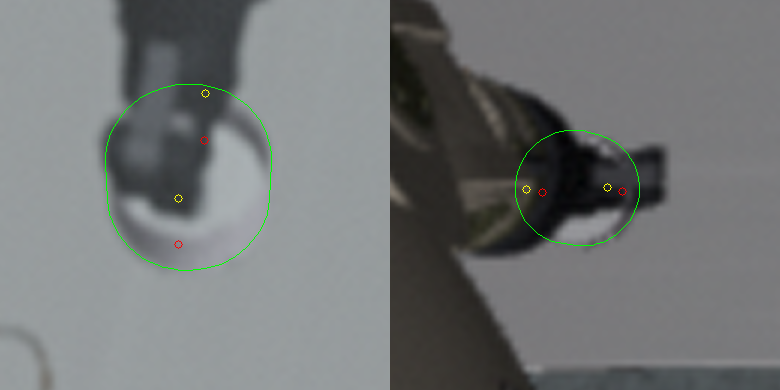

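The fingertips show ~30 mm above and ~10 mm in +x of the reported TCP, which explains the miss. I'll open, raise and look at the bare gripper.

```bash
python3 -m pendant '[{"fingers":85,"delta_pos":[0,0,0],"angular":[0,0,0]},{"fingers":85,"delta_pos":[0,0,0],"angular":[0,0,0]},{"fingers":85,"delta_pos":[0,0,0],"angular":[0,0,0]},{"fingers":85,"delta_pos":[0,0,0],"angular":[0,0,0]},{"fingers":85,"delta_pos":[0,0,0],"angular":[0,0,0]},{"fingers":85,"delta_pos":[0,0,0],"angular":[0,0,0]},{"fingers":85,"delta_pos":[0,0,0],"angular":[0,0,0]},{"fingers":85,"delta_pos":[0,0,0],"angular":[0,0,0]}]'
cat > v.py <<'E'
from h import *
import sys
s=env.get_state(); t=s['tcp_pos']; print(t,s['finger_gap'],s['orientation']); S=6; out=[]
g=s['finger_gap']/2
for n in("side","top"):
    im=env.read_camera(n); cv2.imwrite(f"pics/raw_{n}_{sys.argv[1]}.png",im)
    c=proj(n,t); o=c-np.array([32,40]); w=cv2.warpAffine(im,np.float64([[S,0,-S*o[0]],[0,S,-S*o[1]]]),(390,480),flags=cv2.INTER_CUBIC)
    for dy in(g,-g):
        for dz,col in((0,(0,0,255)),(.019,(0,255,255))):
            p=(proj(n,t+[0,dy,dz])-o)*S; cv2.circle(w,tuple(int(x) for x in p),4,col,1)
    out.append(w)
cv2.imwrite(f"pics/v_{sys.argv[1]}.png",np.hstack(out))
E
python3 v.py a
```

```text
clock: 7.85
tcp_pos: [0.4597, 0.3554, 0.0106]
orientation: [0.0, 0.003, 1.0, -0.0]
wrist_force: [0.4, 0.1, 0.2]
finger_gap: 0.0848
[0.4597 0.3554 0.0106] 0.08482062019017197 [ 0.      0.0034  1.     -0.    ]
```

View pics/v_a.png

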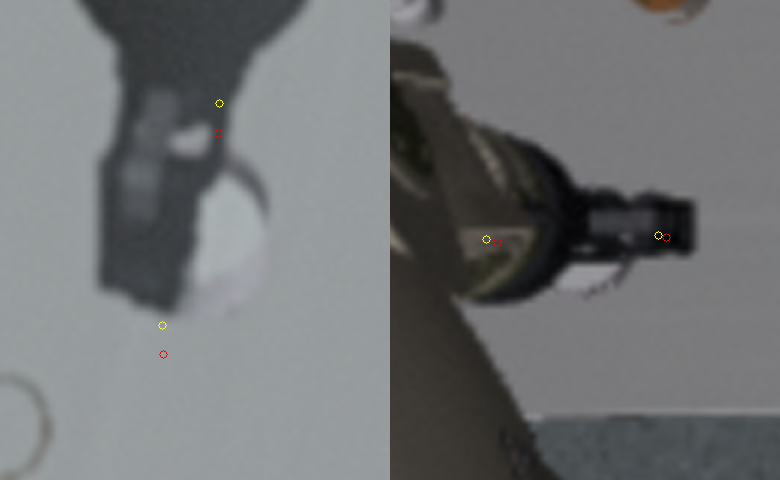

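The tips clearly sit higher than reported, by some 30 mm according to the images. I'll probe downward in small steps with force checks.

```bash
python3 -m pendant '[{"fingers":85,"delta_pos":[0,0,5],"angular":[0,0,0]},{"fingers":85,"delta_pos":[0,0,5],"angular":[0,0,0]},{"fingers":85,"delta_pos":[0,0,0],"angular":[0,0,0]}]'
python3 -m pendant '[{"fingers":85,"delta_pos":[0,0,2],"angular":[0,0,0]},{"fingers":85,"delta_pos":[0,0,2],"angular":[0,0,0]},{"fingers":85,"delta_pos":[0,0,0],"angular":[0,0,0]}]'; python3 v.py b
```

```text
clock: 8.25
tcp_pos: [0.4589, 0.3549, -0.0006]
orientation: [-0.001, 0.003, 1.0, -0.001]
wrist_force: [-0.5, -0.7, -0.4]
finger_gap: 0.0851
clock: 8.55
tcp_pos: [0.4596, 0.3552, -0.0038]
orientation: [-0.0, 0.003, 1.0, -0.0]
wrist_force: [0.9, -0.2, 0.0]
finger_gap: 0.0852
[ 0.4596  0.3552 -0.0038] 0.08522321977315125 [-0.0002  0.0034  1.     -0.0002]
```

View pics/v_b.png

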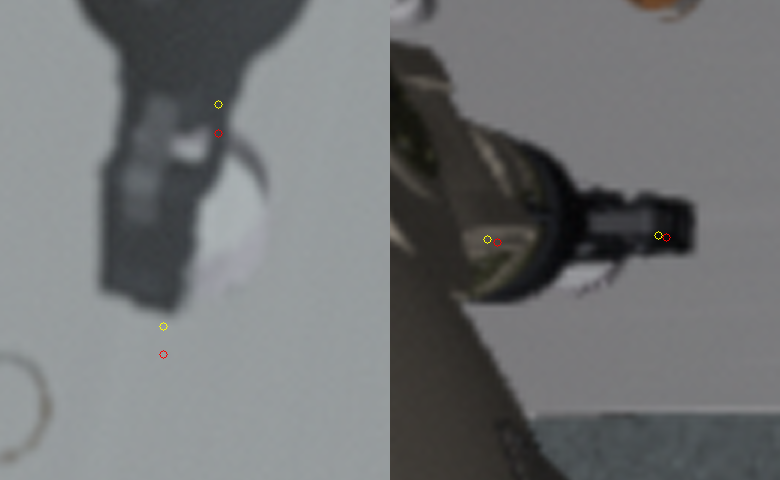

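```bash
python3 - <<'E'
from h import *
from scipy.optimize import least_squares
t=env.get_state()['tcp_pos'];S=6
oS=proj("side",t)-[32,40]; oT=proj("top",t)-[32,40]
ps=np.array([141,300])/S+oS; pt=np.array([693-390,225])/S+oT
for h in(0,.013,.02):
    f=lambda d: np.r_[proj("side",t+d+[0,.055,0])-ps, proj("top",t+d+[0,-.057,h])-pt]
    r=least_squares(f,np.zeros(3)); print(h,r.x*1e3,r.fun, "tip z",(t+r.x)[2])
E
```

```text
0 [ 5.1693 -7.4655 42.7869] [ 0.3922  0.0581 -0.076  -0.5948] tip z 0.03931768690928397
0.013 [ 5.3085 -9.3031 39.282 ] [ 0.5713  0.0852 -0.1083 -0.8571] tip z 0.03581271921520012
0.02 [  5.3793 -10.2936  37.3926] [ 0.6693  0.1003 -0.1254 -0.9983] tip z 0.0339233352278128
```

The images put the true tip about (+5, −8, +27) mm from the reported TCP. I'll correct for that and go down.

```bash
python3 -m pendant '[{"fingers":85,"delta_pos":[5,8,0],"angular":[0,0,0]},{"fingers":85,"delta_pos":[0,0,5],"angular":[0,0,0]},{"fingers":85,"delta_pos":[0,0,5],"angular":[0,0,0]},{"fingers":85,"delta_pos":[0,0,0],"angular":[0,0,0]}]'
python3 -m pendant '[{"fingers":85,"delta_pos":[0,0,3],"angular":[0,0,0]},{"fingers":85,"delta_pos":[0,0,3],"angular":[0,0,0]},{"fingers":85,"delta_pos":[0,0,0],"angular":[0,0,0]}]'
python3 -m pendant '[{"fingers":50,"delta_pos":[0,0,0],"angular":[0,0,0]},{"fingers":50,"delta_pos":[0,0,0],"angular":[0,0,0]},{"fingers":50,"delta_pos":[0,0,0],"angular":[0,0,0]},{"fingers":50,"delta_pos":[0,0,0],"angular":[0,0,0]},{"fingers":50,"delta_pos":[0,0,0],"angular":[0,0,0]},{"fingers":50,"delta_pos":[0,0,0],"angular":[0,0,0]},{"fingers":50,"delta_pos":[0,0,0],"angular":[0,0,0]},{"fingers":50,"delta_pos":[0,0,0],"angular":[0,0,0]}]' 20
```

```text
clock: 9.05
tcp_pos: [0.4539, 0.3631, -0.0145]
orientation: [-0.001, 0.003, 1.0, -0.001]
wrist_force: [-1.2, -0.6, 0.2]
finger_gap: 0.0846
clock: 9.35
tcp_pos: [0.4545, 0.3631, -0.02]
orientation: [-0.0, 0.003, 1.0, -0.0]
wrist_force: [-0.7, -0.7, -0.1]
finger_gap: 0.085
clock: 10.15
tcp_pos: [0.455, 0.3635, -0.0192]
orientation: [0.0, 0.003, 1.0, 0.0]
wrist_force: [-0.2, -0.5, 4.0]
finger_gap: 0.054
```

```bash
python3 -m pendant '[{"fingers":50,"delta_pos":[0,0,0],"angular":[0,0,0]},{"fingers":50,"delta_pos":[0,0,0],"angular":[0,0,0]},{"fingers":50,"delta_pos":[0,0,-3],"angular":[0,0,0]},{"fingers":50,"delta_pos":[0,0,-5],"angular":[0,0,0]},{"fingers":50,"delta_pos":[0,0,-6],"angular":[0,0,0]},{"fingers":50,"delta_pos":[0,0,0],"angular":[0,0,0]}]' 40; python3 v.py c
```

```text
clock: 10.75
tcp_pos: [0.4553, 0.3638, -0.0046]
orientation: [0.001, 0.003, 1.0, 0.0]
wrist_force: [-0.5, 0.0, -0.0]
finger_gap: 0.0534
[ 0.4553  0.3638 -0.0046] 0.05343500383584588 [0.0005 0.0034 1.     0.0003]
```

View pics/v_c.png

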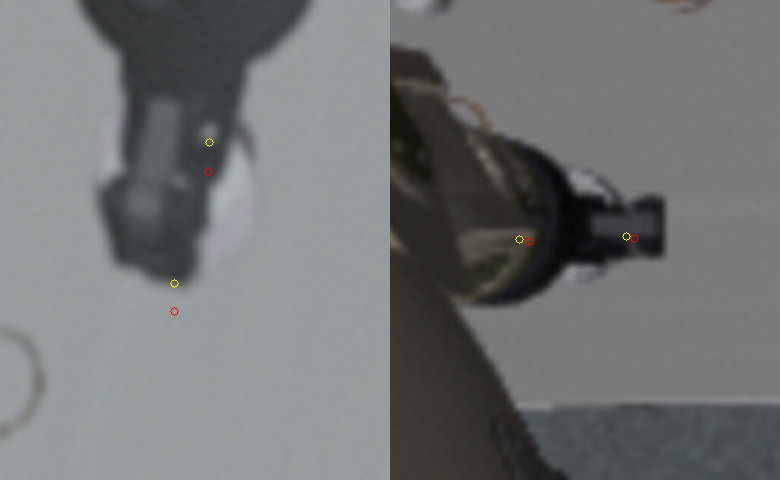

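```bash
python3 - <<'E'
from h import *
from scipy.optimize import least_squares
t=env.get_state()['tcp_pos'];S=6
oS=proj("side",t)-[32,40]; oT=proj("top",t)-[32,40]
ps=np.array([157,275])/S+oS; pt=np.array([663-390,228])/S+oT
for w in (.041,.0425):
  for h in(0,.01,.02):
    f=lambda d: np.r_[proj("side",t+d+[0,w,0])-ps, proj("top",t+d+[0,-w,h])-pt]
    r=least_squares(f,np.zeros(3)); print(w,h,r.x*1e3,r.fun, "tip z",(t+r.x)[2])
print(ray("top",*(np.array([580-390,224])/S+oT),.045), oS,oT)
E
```

```text
0.041 0 [ 3.7914 -7.5188 35.3458] [ 0.1981  0.0298 -0.0354 -0.2991] tip z 0.030114565525299605
0.041 0.01 [ 3.9092 -9.0168 32.4924] [ 0.326   0.0493 -0.0573 -0.4882] tip z 0.027261125131103237
0.041 0.02 [  4.0211 -10.5162  29.6364] [ 0.456   0.0694 -0.0788 -0.6771] tip z 0.024405168477749033
0.0425 0 [ 3.3518 -6.9213 39.3711] [ 0.1544  0.0232 -0.0277 -0.2337] tip z 0.03413982688624437
0.0425 0.01 [ 3.4713 -8.419  36.5185] [ 0.2822  0.0426 -0.0498 -0.4237] tip z 0.0312872335699652
0.0425 0.02 [ 3.5851 -9.9179 33.6634] [ 0.4122  0.0626 -0.0716 -0.6135] tip z 0.028432120017503906
[0.4599 0.3522 0.045 ] [220.1356 295.2566] [110.8752 177.462 ]
```

The pan is gripped centred (pan centre row ≈224, finger row ≈228 in the top crop), with the tips ~12 mm above its foot. I'll lift it and carry it over the seat.

```bash
python3 -m pendant '[{"fingers":50,"delta_pos":[0,0,-20],"angular":[0,0,0]},{"fingers":50,"delta_pos":[0,0,-25],"angular":[0,0,0]},{"fingers":50,"delta_pos":[0,0,-25],"angular":[0,0,0]},{"fingers":50,"delta_pos":[-3,-15,0],"angular":[0,0,0]},{"fingers":50,"delta_pos":[-4,-30,0],"angular":[0,0,0]},{"fingers":50,"delta_pos":[-4,-30,0],"angular":[0,0,0]},{"fingers":50,"delta_pos":[-4,-30,0],"angular":[0,0,0]},{"fingers":50,"delta_pos":[-4,-30,0],"angular":[0,0,0]},{"fingers":50,"delta_pos":[-4,-30,0],"angular":[0,0,0]},{"fingers":50,"delta_pos":[-4,-30,0],"angular":[0,0,0]},{"fingers":50,"delta_pos":[-4,-30,0],"angular":[0,0,0]},{"fingers":50,"delta_pos":[-3,-25,0],"angular":[0,0,0]}]'
python3 -m pendant '[{"fingers":50,"delta_pos":[0,-18,0],"angular":[0,0,0]},{"fingers":50,"delta_pos":[0,-10,0],"angular":[0,0,0]},{"fingers":50,"delta_pos":[0,0,0],"angular":[0,0,0]},{"fingers":50,"delta_pos":[0,0,0],"angular":[0,0,0]}]'
sed -i 's/S=6; out/S=6.5; out/; s/(390,480)/(400,540)/; s/\[32,40\]/[32,45]/' v.py; python3 v.py d
```

```text
clock: 12.05
tcp_pos: [0.4862, 0.111, 0.0634]
orientation: [-0.001, 0.004, 1.0, -0.0]
wrist_force: [0.1, 0.4, -1.1]
finger_gap: 0.054
clock: 12.45
tcp_pos: [0.4865, 0.0853, 0.0642]
orientation: [-0.0, 0.004, 1.0, 0.0]
wrist_force: [0.1, 0.0, -0.3]
finger_gap: 0.0534
[0.4865 0.0853 0.0642] 0.05343769547689884 [-0.0003  0.0036  1.      0.0001]
```

View pics/v_d.png

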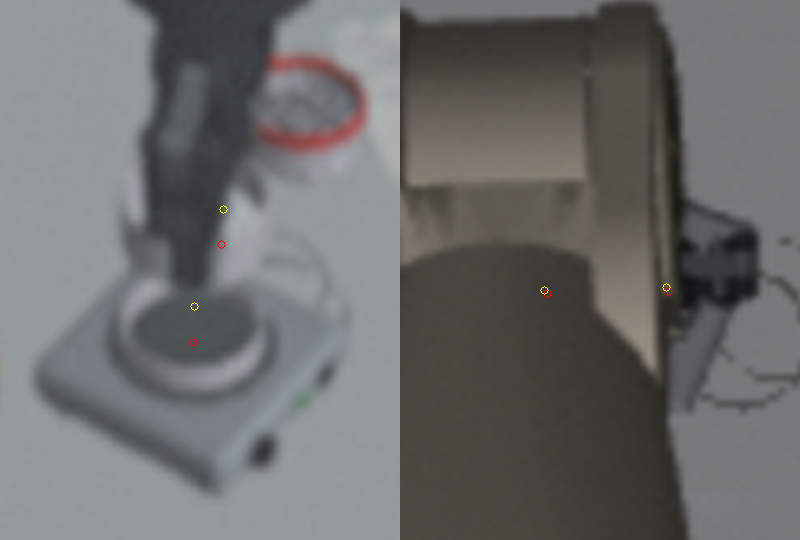

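```bash
python3 - <<'E'
from h import *
im=cv2.imread("pics/raw_side_d.png"); S=9
b=fit("side",im,(.4905,.077),[(z+.083,r) for z,r in cup],.008); print(b)
o=proj("side",[.4915,.077,.06])-np.array([36,38])
w=cv2.warpAffine(im,np.float64([[S,0,-S*o[0]],[0,S,-S*o[1]]]),(650,600),flags=cv2.INTER_CUBIC)
def dr(h,c): cv2.polylines(w,[((h-o)*S).astype(np.int32)],True,c,1)
dr(circ("side",[.493,.077,.04],.028),(0,255,0)); dr(circ("side",[.493,.077,.04],.0265),(0,255,255)); dr(circ("side",[.493,.077,.03],.028),(255,0,255));dr(circ("side",[.493,.077,.03],.0265),(0,165,255))
dr(hull("side",b[1:],[(z+.083,r) for z,r in cup]),(255,0,0))
cv2.imwrite("pics/e.png",w)
E
```

```text
[110.1881   0.494    0.083 ]
```

View pics/e.png

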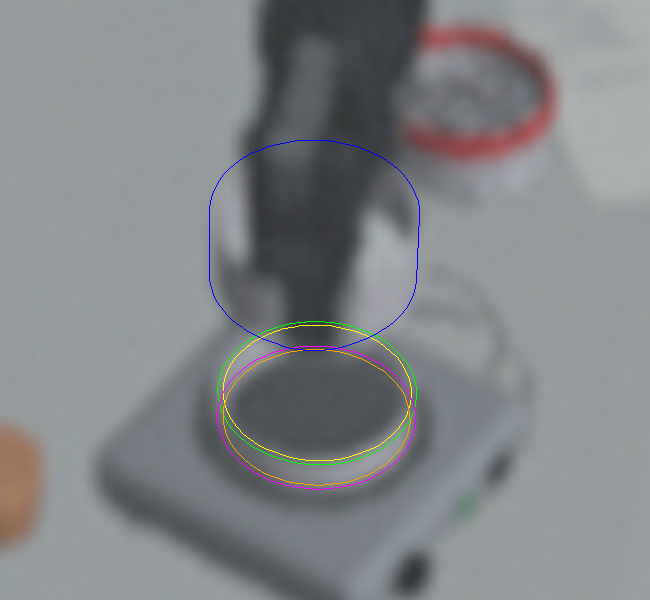

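The seat overlay at (0.493, 0.077) matches the ring well, and the pan hangs over it with x aligned; its y is uncertain by ±5 mm. I'll lower in steps and use the lateral force to correct.

```bash
python3 -m pendant '[{"fingers":50,"delta_pos":[-1,0,20],"angular":[0,0,0]},{"fingers":50,"delta_pos":[-1,0,16],"angular":[0,0,0]},{"fingers":50,"delta_pos":[0,0,4],"angular":[0,0,0]},{"fingers":50,"delta_pos":[0,0,0],"angular":[0,0,0]},{"fingers":50,"delta_pos":[0,0,0],"angular":[0,0,0]}]'
python3 -m pendant '[{"fingers":50,"delta_pos":[0,0,2],"angular":[0,0,0]},{"fingers":50,"delta_pos":[0,0,1],"angular":[0,0,0]},{"fingers":50,"delta_pos":[0,0,0],"angular":[0,0,0]},{"fingers":50,"delta_pos":[0,0,0],"angular":[0,0,0]}]'
python3 -m pendant '[{"fingers":50,"delta_pos":[0,0,1],"angular":[0,0,0]},{"fingers":50,"delta_pos":[0,0,1],"angular":[0,0,0]},{"fingers":50,"delta_pos":[0,0,0],"angular":[0,0,0]},{"fingers":50,"delta_pos":[0,0,0],"angular":[0,0,0]}]'
```

```text
clock: 13.05
tcp_pos: [0.4893, 0.0856, 0.0251]
orientation: [0.0, 0.003, 1.0, -0.0]
wrist_force: [0.6, 0.2, -0.4]
finger_gap: 0.0536
clock: 13.45
tcp_pos: [0.489, 0.0851, 0.0218]
orientation: [0.0, 0.003, 1.0, -0.0]
wrist_force: [0.6, -0.6, 0.1]
finger_gap: 0.0536
clock: 13.85
tcp_pos: [0.4893, 0.0851, 0.0203]
orientation: [0.0, 0.003, 1.0, -0.0]
wrist_force: [-1.5, -0.2, 5.1]
finger_gap: 0.0533
```

```bash
python3 -m pendant '[{"fingers":50,"delta_pos":[0,0,-4],"angular":[0,0,0]},{"fingers":50,"delta_pos":[2.5,-4,0],"angular":[0,0,0]},{"fingers":50,"delta_pos":[0,0,4],"angular":[0,0,0]},{"fingers":50,"delta_pos":[0,0,0],"angular":[0,0,0]},{"fingers":50,"delta_pos":[0,0,0],"angular":[0,0,0]}]'
python3 -m pendant '[{"fingers":50,"delta_pos":[0,0,1],"angular":[0,0,0]},{"fingers":50,"delta_pos":[0,0,1],"angular":[0,0,0]},{"fingers":50,"delta_pos":[0,0,0],"angular":[0,0,0]},{"fingers":50,"delta_pos":[0,0,0],"angular":[0,0,0]}]'
```

```text
clock: 14.35
tcp_pos: [0.486, 0.0811, 0.0192]
orientation: [-0.0, 0.003, 1.0, -0.0]
wrist_force: [0.7, 0.1, -1.1]
finger_gap: 0.0538
clock: 14.75
tcp_pos: [0.4863, 0.0812, 0.0175]
orientation: [-0.0, 0.003, 1.0, -0.0]
wrist_force: [0.1, -0.5, -0.7]
finger_gap: 0.0536
```

It's inside the ring now. I'll continue down.

```bash
python3 -m pendant '[{"fingers":50,"delta_pos":[0,0,1],"angular":[0,0,0]},{"fingers":50,"delta_pos":[0,0,1],"angular":[0,0,0]},{"fingers":50,"delta_pos":[0,0,0],"angular":[0,0,0]},{"fingers":50,"delta_pos":[0,0,0],"angular":[0,0,0]}]'
python3 -m pendant '[{"fingers":50,"delta_pos":[0,0,1],"angular":[0,0,0]},{"fingers":50,"delta_pos":[0,0,1],"angular":[0,0,0]},{"fingers":50,"delta_pos":[0,0,0],"angular":[0,0,0]},{"fingers":50,"delta_pos":[0,0,0],"angular":[0,0,0]}]'
```

```text
clock: 15.15
tcp_pos: [0.4863, 0.0812, 0.0155]
orientation: [-0.0, 0.003, 1.0, -0.0]
wrist_force: [-0.1, -0.2, -0.7]
finger_gap: 0.0536
clock: 15.55
tcp_pos: [0.4868, 0.0809, 0.0137]
orientation: [0.0, 0.003, 1.0, -0.0]
wrist_force: [0.7, -1.6, 0.1]
finger_gap: 0.0538
```

```bash
python3 -m pendant '[{"fingers":50,"delta_pos":[0,-0.5,1],"angular":[0,0,0]},{"fingers":50,"delta_pos":[0,0,0],"angular":[0,0,0]},{"fingers":50,"delta_pos":[0,0,0],"angular":[0,0,0]}]'
python3 -m pendant '[{"fingers":50,"delta_pos":[0,0,1],"angular":[0,0,0]},{"fingers":50,"delta_pos":[0,0,0],"angular":[0,0,0]},{"fingers":50,"delta_pos":[0,0,0],"angular":[0,0,0]}]'
```

```text
clock: 15.85
tcp_pos: [0.4869, 0.0805, 0.0129]
orientation: [0.001, 0.003, 1.0, -0.0]
wrist_force: [1.0, -1.9, 2.4]
finger_gap: 0.0533
clock: 16.15
tcp_pos: [0.487, 0.0805, 0.0128]
orientation: [0.001, 0.003, 1.0, -0.0]
wrist_force: [-2.7, -3.6, 10.9]
finger_gap: 0.0534
```

Firm contact at the predicted height (0.0129), so it's seated. I'll release, rise and check.

```bash
python3 -m pendant '[{"fingers":50,"delta_pos":[0,-0.5,-0.8],"angular":[0,0,0]},{"fingers":58,"delta_pos":[0,0,0],"angular":[0,0,0]},{"fingers":65,"delta_pos":[0,0,0],"angular":[0,0,0]},{"fingers":85,"delta_pos":[0,0,0],"angular":[0,0,0]},{"fingers":85,"delta_pos":[0,0,0],"angular":[0,0,0]},{"fingers":85,"delta_pos":[0,0,0],"angular":[0,0,0]},{"fingers":85,"delta_pos":[0,0,-15],"angular":[0,0,0]},{"fingers":85,"delta_pos":[0,0,-30],"angular":[0,0,0]},{"fingers":85,"delta_pos":[0,0,-35],"angular":[0,0,0]}]'
python3 -m pendant '[{"fingers":85,"delta_pos":[0,30,0],"angular":[0,0,0]},{"fingers":85,"delta_pos":[5,35,0],"angular":[0,0,0]},{"fingers":85,"delta_pos":[10,35,0],"angular":[0,0,0]},{"fingers":85,"delta_pos":[10,30,0],"angular":[0,0,0]},{"fingers":85,"delta_pos":[10,13,0],"angular":[0,0,0]},{"fingers":85,"delta_pos":[0,0,0],"angular":[0,0,0]},{"fingers":85,"delta_pos":[0,0,0],"angular":[0,0,0]}]'
python3 - <<'E'
from h import *
for n in("side","top"):
    im=env.read_camera(n); cv2.imwrite(f"pics/raw_{n}_p.png",im)
    L=[(z+.032,r) for z,r in cup[:2]]
    print(n,fit(n,im,(.493,.077),L,.008))
E
```

```text
clock: 17.05
tcp_pos: [0.485, 0.0802, 0.0921]
orientation: [-0.002, 0.003, 1.0, -0.0]
wrist_force: [0.3, 0.5, 0.9]
finger_gap: 0.085
clock: 17.75
tcp_pos: [0.4523, 0.2235, 0.0923]
orientation: [0.0, 0.003, 1.0, -0.0]
wrist_force: [0.9, -0.0, 1.1]
finger_gap: 0.0854
side [82.2193  0.485   0.078 ]
top [142.0022   0.4915   0.077 ]
```

The top-view fit puts the pan at (0.4915, 0.077) on the seat, at the right height. The TCP bias varies mildly with y. Next: the blue sieve at reported (0.4515, 0.221).

```bash
python3 -m pendant '[{"fingers":85,"delta_pos":[1,-2.5,20],"angular":[0,0,0]},{"fingers":85,"delta_pos":[0,0,30],"angular":[0,0,0]},{"fingers":85,"delta_pos":[0,0,25],"angular":[0,0,0]},{"fingers":85,"delta_pos":[0,0,15],"angular":[0,0,0]},{"fingers":85,"delta_pos":[0,0,10],"angular":[0,0,0]},{"fingers":85,"delta_pos":[0,0,6],"angular":[0,0,0]},{"fingers":85,"delta_pos":[0,0,5],"angular":[0,0,0]},{"fingers":85,"delta_pos":[0,0,0],"angular":[0,0,0]},{"fingers":85,"delta_pos":[0,0,0],"angular":[0,0,0]}]'
python3 -m pendant '[{"fingers":50,"delta_pos":[0,0,0],"angular":[0,0,0]},{"fingers":50,"delta_pos":[0,0,0],"angular":[0,0,0]},{"fingers":50,"delta_pos":[0,0,0],"angular":[0,0,0]},{"fingers":50,"delta_pos":[0,0,0],"angular":[0,0,0]},{"fingers":50,"delta_pos":[0,0,0],"angular":[0,0,0]},{"fingers":50,"delta_pos":[0,0,0],"angular":[0,0,0]},{"fingers":50,"delta_pos":[0,0,0],"angular":[0,0,0]},{"fingers":50,"delta_pos":[0,0,0],"angular":[0,0,0]}]' 20
python3 -m pendant '[{"fingers":50,"delta_pos":[0,0,0],"angular":[0,0,0]},{"fingers":50,"delta_pos":[0,0,0],"angular":[0,0,0]},{"fingers":50,"delta_pos":[0,0,-5],"angular":[0,0,0]},{"fingers":50,"delta_pos":[0,0,-10],"angular":[0,0,0]},{"fingers":50,"delta_pos":[0,0,0],"angular":[0,0,0]},{"fingers":50,"delta_pos":[0,0,0],"angular":[0,0,0]}]' 40
python3 - <<'E'
from h import *
out=[]
for n in("side","top"):
    im=env.read_camera(n); cv2.imwrite(f"pics/raw_{n}_f.png",im)
    S=6;o=proj(n,[.457,.18,.04])-np.array([33,40]); w=cv2.warpAffine(im,np.float64([[S,0,-S*o[0]],[0,S,-S*o[1]]]),(400,480),flags=cv2.INTER_CUBIC)
    for P in ([.457,.2154,.015],[.4915,.077,.032]): cv2.polylines(w,[((hull(n,P[:2],[(z+P[2],r) for z,r in cup[:2]])-o)*S).astype(np.int32)],True,(0,255,0),1)
    out.append(w)
cv2.imwrite("pics/f.png",np.hstack(out))
E
```

```text
clock: 18.75
tcp_pos: [0.4518, 0.221, -0.0181]
orientation: [0.0, 0.003, 1.0, 0.0]
wrist_force: [-0.2, 1.4, -0.3]
finger_gap: 0.0849
clock: 19.55
tcp_pos: [0.4518, 0.2211, -0.0178]
orientation: [0.001, 0.003, 1.0, 0.0]
wrist_force: [-1.5, -0.4, 6.2]
finger_gap: 0.0561
clock: 20.15
tcp_pos: [0.4518, 0.2211, -0.0032]
orientation: [0.001, 0.003, 1.0, 0.0]
wrist_force: [1.0, 0.4, -0.3]
finger_gap: 0.0549
```

View pics/f.png

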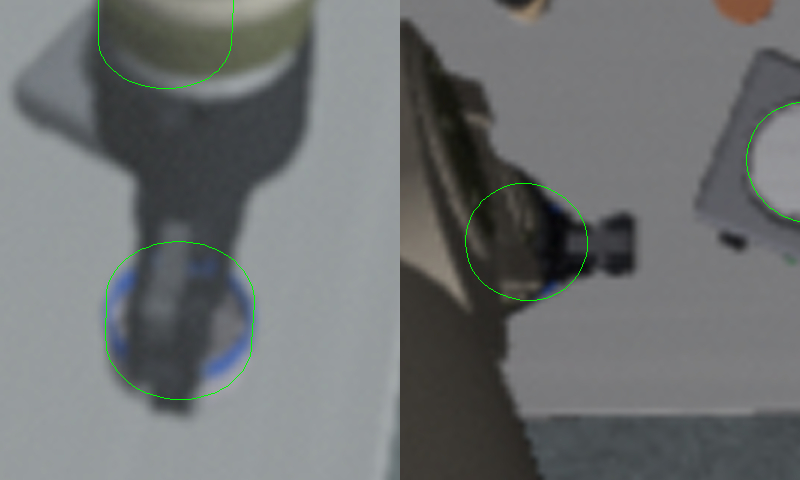

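The blue sieve is gripped and centred (finger and sieve both at row ≈243 in the top crop). I'll carry it over.

```bash
python3 -m pendant '[{"fingers":50,"delta_pos":[0,0,-25],"angular":[0,0,0]},{"fingers":50,"delta_pos":[0,0,-30],"angular":[0,0,0]},{"fingers":50,"delta_pos":[0,0,-20],"angular":[0,0,0]},{"fingers":50,"delta_pos":[-6,-20,0],"angular":[0,0,0]},{"fingers":50,"delta_pos":[-8,-30,0],"angular":[0,0,0]},{"fingers":50,"delta_pos":[-8,-30,0],"angular":[0,0,0]},{"fingers":50,"delta_pos":[-8,-30,0],"angular":[0,0,0]},{"fingers":50,"delta_pos":[-6,-20,0],"angular":[0,0,0]},{"fingers":50,"delta_pos":[0,-11,0],"angular":[0,0,0]},{"fingers":50,"delta_pos":[0,0,0],"angular":[0,0,0]},{"fingers":50,"delta_pos":[0,0,0],"angular":[0,0,0]}]'
```

```text
clock: 21.35
tcp_pos: [0.4858, 0.0801, 0.0711]
orientation: [-0.0, 0.003, 1.0, 0.0]
wrist_force: [-0.9, 0.1, -0.5]
finger_gap: 0.055
```

```bash
python3 -m pendant '[{"fingers":50,"delta_pos":[-2,0,12],"angular":[0,0,0]},{"fingers":50,"delta_pos":[0,0,10],"angular":[0,0,0]},{"fingers":50,"delta_pos":[0,0,0],"angular":[0,0,0]},{"fingers":50,"delta_pos":[0,0,0],"angular":[0,0,0]}]'
python3 -m pendant '[{"fingers":50,"delta_pos":[0,0,2],"angular":[0,0,0]},{"fingers":50,"delta_pos":[0,0,2],"angular":[0,0,0]},{"fingers":50,"delta_pos":[0,0,0],"angular":[0,0,0]},{"fingers":50,"delta_pos":[0,0,0],"angular":[0,0,0]}]'
```

```text
clock: 21.75
tcp_pos: [0.4875, 0.0802, 0.0486]
orientation: [-0.001, 0.003, 1.0, -0.0]
wrist_force: [0.4, 0.3, -0.2]
finger_gap: 0.0551
clock: 22.15
tcp_pos: [0.4884, 0.0796, 0.0455]
orientation: [0.0, 0.003, 1.0, -0.0]
wrist_force: [0.7, -0.2, -0.7]
finger_gap: 0.055
```

```bash
python3 -m pendant '[{"fingers":50,"delta_pos":[0,0,2],"angular":[0,0,0]},{"fingers":50,"delta_pos":[0,0,0],"angular":[0,0,0]},{"fingers":50,"delta_pos":[0,0,0],"angular":[0,0,0]}]'
python3 -m pendant '[{"fingers":50,"delta_pos":[0,0,2],"angular":[0,0,0]},{"fingers":50,"delta_pos":[0,0,0],"angular":[0,0,0]},{"fingers":50,"delta_pos":[0,0,0],"angular":[0,0,0]}]'
python3 -m pendant '[{"fingers":50,"delta_pos":[0,0,1],"angular":[0,0,0]},{"fingers":50,"delta_pos":[0,0,0],"angular":[0,0,0]},{"fingers":50,"delta_pos":[0,0,0],"angular":[0,0,0]}]'
```

```text
clock: 22.45
tcp_pos: [0.4883, 0.0797, 0.0434]
orientation: [-0.0, 0.003, 1.0, -0.0]
wrist_force: [-0.6, 0.1, -0.1]
finger_gap: 0.0549
clock: 22.75
tcp_pos: [0.4883, 0.0797, 0.0413]
orientation: [-0.0, 0.003, 1.0, -0.0]
wrist_force: [0.5, 0.0, -0.1]
finger_gap: 0.0549
clock: 23.05
tcp_pos: [0.4883, 0.0797, 0.0403]
orientation: [-0.0, 0.003, 1.0, -0.0]
wrist_force: [0.5, 0.1, 0.3]
finger_gap: 0.055
```

```bash
python3 -m pendant '[{"fingers":50,"delta_pos":[0,0,1],"angular":[0,0,0]},{"fingers":50,"delta_pos":[0,0,0],"angular":[0,0,0]},{"fingers":50,"delta_pos":[0,0,0],"angular":[0,0,0]}]'
python3 -m pendant '[{"fingers":50,"delta_pos":[0,0,1],"angular":[0,0,0]},{"fingers":50,"delta_pos":[0,0,0],"angular":[0,0,0]},{"fingers":50,"delta_pos":[0,0,0],"angular":[0,0,0]}]'
python3 -m pendant '[{"fingers":50,"delta_pos":[0,0,0.6],"angular":[0,0,0]},{"fingers":50,"delta_pos":[0,0,0],"angular":[0,0,0]},{"fingers":50,"delta_pos":[0,0,0],"angular":[0,0,0]}]'
```

```text
clock: 23.35
tcp_pos: [0.4884, 0.0797, 0.0394]
orientation: [0.0, 0.003, 1.0, -0.0]
wrist_force: [-0.2, -0.4, -0.9]
finger_gap: 0.055
clock: 23.65
tcp_pos: [0.4884, 0.0797, 0.0384]
orientation: [0.0, 0.003, 1.0, -0.0]
wrist_force: [-0.1, 0.4, 0.3]
finger_gap: 0.0551
clock: 23.95
tcp_pos: [0.4886, 0.0797, 0.0383]
orientation: [0.0, 0.003, 1.0, -0.0]
wrist_force: [-2.2, -0.5, 4.9]
finger_gap: 0.0551
```

Seated at exactly the predicted height. I'll release and go to the yellow sieve.

```bash
python3 -m pendant '[{"fingers":50,"delta_pos":[0,0,-0.5],"angular":[0,0,0]},{"fingers":58,"delta_pos":[0,0,0],"angular":[0,0,0]},{"fingers":65,"delta_pos":[0,0,0],"angular":[0,0,0]},{"fingers":85,"delta_pos":[0,0,0],"angular":[0,0,0]},{"fingers":85,"delta_pos":[0,0,0],"angular":[0,0,0]},{"fingers":85,"delta_pos":[0,0,0],"angular":[0,0,0]},{"fingers":85,"delta_pos":[0,0,-15],"angular":[0,0,0]},{"fingers":85,"delta_pos":[0,0,-30],"angular":[0,0,0]},{"fingers":85,"delta_pos":[0,0,-30],"angular":[0,0,0]},{"fingers":85,"delta_pos":[0,-20,0],"angular":[0,0,0]},{"fingers":85,"delta_pos":[0,-35,0],"angular":[0,0,0]},{"fingers":85,"delta_pos":[0,-35,0],"angular":[0,0,0]}]'
python3 -m pendant '[{"fingers":85,"delta_pos":[2,-35,0],"angular":[0,0,0]},{"fingers":85,"delta_pos":[2,-35,0],"angular":[0,0,0]},{"fingers":85,"delta_pos":[2,-35,0],"angular":[0,0,0]},{"fingers":85,"delta_pos":[2,-35,0],"angular":[0,0,0]},{"fingers":85,"delta_pos":[2,-35,0],"angular":[0,0,0]},{"fingers":85,"delta_pos":[2,-35,0],"angular":[0,0,0]},{"fingers":85,"delta_pos":[2,-35,0],"angular":[0,0,0]},{"fingers":85,"delta_pos":[2,-35,0],"angular":[0,0,0]},{"fingers":85,"delta_pos":[2,-35,0],"angular":[0,0,0]},{"fingers":85,"delta_pos":[2,-25,0],"angular":[0,0,0]},{"fingers":85,"delta_pos":[0,0,0],"angular":[0,0,0]},{"fingers":85,"delta_pos":[0,0,0],"angular":[0,0,0]}]'
python3 - <<'E'
from h import *
for n in("side","top"):
    im=env.read_camera(n); cv2.imwrite(f"pics/raw_{n}_q.png",im)
    print(n,fit(n,im,(.493,.077),[(z+.056,r) for z,r in cup[:2]],.008))
E
```

```text
clock: 25.15
tcp_pos: [0.488, -0.0109, 0.1137]
orientation: [0.001, 0.002, 1.0, -0.0]
wrist_force: [-0.0, -0.4, 0.1]
finger_gap: 0.0849
clock: 26.35
tcp_pos: [0.465, -0.3503, 0.1129]
orientation: [-0.0, 0.004, 1.0, 0.0]
wrist_force: [-0.1, 0.3, -0.2]
finger_gap: 0.0851
side [116.8346   0.4945   0.079 ]
top [100.8624   0.489    0.0695]
```

```bash
python3 -m pendant '[{"fingers":85,"delta_pos":[0,-29,0],"angular":[0,0,0]},{"fingers":85,"delta_pos":[0,0,30],"angular":[0,0,0]},{"fingers":85,"delta_pos":[0,0,35],"angular":[0,0,0]},{"fingers":85,"delta_pos":[0,0,30],"angular":[0,0,0]},{"fingers":85,"delta_pos":[0,0,15],"angular":[0,0,0]},{"fingers":85,"delta_pos":[0,0,0],"angular":[0,0,0]},{"fingers":85,"delta_pos":[0,0,0],"angular":[0,0,0]}]'
python3 -m pendant '[{"fingers":85,"delta_pos":[0,0,4],"angular":[0,0,0]},{"fingers":85,"delta_pos":[0,0,3],"angular":[0,0,0]},{"fingers":85,"delta_pos":[0,0,0],"angular":[0,0,0]}]'
python3 v.py g
```

```text
clock: 27.15
tcp_pos: [0.4656, -0.3783, 0.0038]
orientation: [-0.0, 0.003, 1.0, 0.0]
wrist_force: [0.2, -0.9, 0.3]
finger_gap: 0.085
clock: 27.45
tcp_pos: [0.4655, -0.3793, -0.0033]
orientation: [0.0, 0.003, 1.0, -0.0]
wrist_force: [-1.3, -0.1, -0.2]
finger_gap: 0.0848
[ 0.4655 -0.3793 -0.0033] 0.08482422882173192 [ 0.0003  0.0033  1.     -0.0004]
```

View pics/v_g.png

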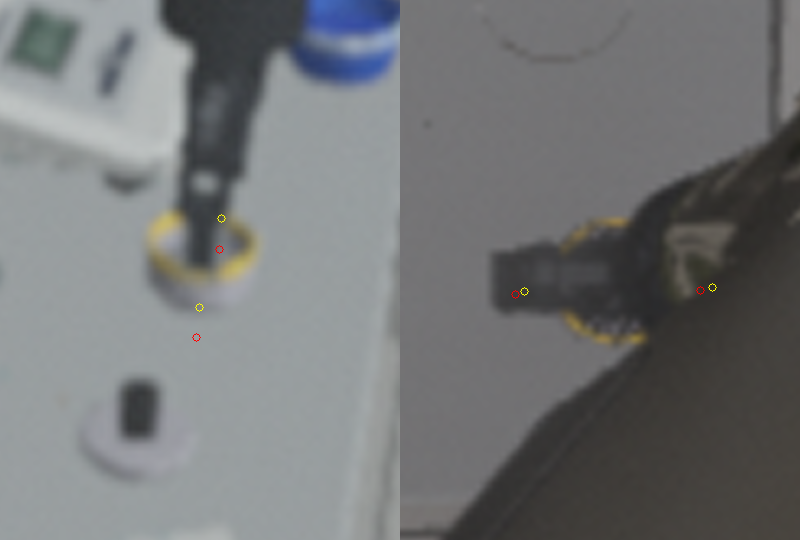

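```bash
python3 - <<'E'
from h import *
from scipy.optimize import least_squares
t=env.get_state()['tcp_pos'];S=6.5
oS=proj("side",t)-[32,45]; oT=proj("top",t)-[32,45]
ps=np.array([204,267])/S+oS; pt=np.array([492-400,280])/S+oT
for h in(0,.01,.02):
    f=lambda d: np.r_[proj("side",t+d+[0,.055,0])-ps, proj("top",t+d+[0,.057,h])-pt]
    r=least_squares(f,np.zeros(3)); print(h,r.x*1e3,r.fun,(t+r.x))
print(ray("top",*(np.array([614-400,282])/S+oT),.032), ray("side",*(np.array([203,240])/S+oS),.032))
E
```

```text
0 [ 0.5556  8.3365 57.3697] [-0.969  -0.1481  0.0736  0.8768] [ 0.466  -0.371   0.0541]
0.01 [ 0.0162 10.8975 59.0552] [-0.8781 -0.1346  0.0659  0.79  ] [ 0.4654 -0.3685  0.0558]
0.02 [-0.5263 13.4579 60.7399] [-0.7857 -0.1209  0.0583  0.7029] [ 0.4649 -0.3659  0.0575]
[ 0.4678 -0.3733  0.032 ] [ 0.47  -0.374  0.032]
```

The image estimate of tip height scatters here, so I'll descend to the nominal height guarded by force and see whether the jaws stop on the rim.

```bash
python3 -m pendant '[{"fingers":85,"delta_pos":[0,0,5],"angular":[0,0,0]},{"fingers":85,"delta_pos":[0,0,5],"angular":[0,0,0]},{"fingers":85,"delta_pos":[0,0,5],"angular":[0,0,0]},{"fingers":85,"delta_pos":[0,0,0],"angular":[0,0,0]},{"fingers":85,"delta_pos":[0,0,0],"angular":[0,0,0]}]'
python3 -m pendant '[{"fingers":50,"delta_pos":[0,0,0],"angular":[0,0,0]},{"fingers":50,"delta_pos":[0,0,0],"angular":[0,0,0]},{"fingers":50,"delta_pos":[0,0,0],"angular":[0,0,0]},{"fingers":50,"delta_pos":[0,0,0],"angular":[0,0,0]},{"fingers":50,"delta_pos":[0,0,0],"angular":[0,0,0]},{"fingers":50,"delta_pos":[0,0,0],"angular":[0,0,0]},{"fingers":50,"delta_pos":[0,0,0],"angular":[0,0,0]},{"fingers":50,"delta_pos":[0,0,0],"angular":[0,0,0]}]' 20
```

```text
clock: 28.05
tcp_pos: [0.465, -0.379, -0.0191]
orientation: [-0.0, 0.003, 1.0, 0.0]
wrist_force: [-0.0, -0.5, -0.6]
finger_gap: 0.085
clock: 28.85
tcp_pos: [0.4655, -0.3794, -0.0184]
orientation: [0.0, 0.003, 1.0, -0.0]
wrist_force: [-0.2, 0.5, 3.3]
finger_gap: 0.0539
```

Same signature as before, so it's gripped. I'll lift and carry it over.

```bash
python3 -m pendant '[{"fingers":50,"delta_pos":[0,0,0],"angular":[0,0,0]},{"fingers":50,"delta_pos":[0,0,0],"angular":[0,0,0]},{"fingers":50,"delta_pos":[0,0,-10],"angular":[0,0,0]},{"fingers":50,"delta_pos":[0,0,-20],"angular":[0,0,0]},{"fingers":50,"delta_pos":[0,0,-30],"angular":[0,0,0]},{"fingers":50,"delta_pos":[0,0,-30],"angular":[0,0,0]},{"fingers":50,"delta_pos":[0,0,-28],"angular":[0,0,0]},{"fingers":50,"delta_pos":[0,15,0],"angular":[0,0,0]},{"fingers":50,"delta_pos":[-2,30,0],"angular":[0,0,0]},{"fingers":50,"delta_pos":[-2,33,0],"angular":[0,0,0]},{"fingers":50,"delta_pos":[-2,33,0],"angular":[0,0,0]},{"fingers":50,"delta_pos":[-2,33,0],"angular":[0,0,0]}]' 40
python3 -m pendant '[{"fingers":50,"delta_pos":[-2,33,0],"angular":[0,0,0]},{"fingers":50,"delta_pos":[-2,33,0],"angular":[0,0,0]},{"fingers":50,"delta_pos":[-2,33,0],"angular":[0,0,0]},{"fingers":50,"delta_pos":[-2,33,0],"angular":[0,0,0]},{"fingers":50,"delta_pos":[-2,33,0],"angular":[0,0,0]},{"fingers":50,"delta_pos":[-2,33,0],"angular":[0,0,0]},{"fingers":50,"delta_pos":[0,33,0],"angular":[0,0,0]},{"fingers":50,"delta_pos":[0,33,0],"angular":[0,0,0]},{"fingers":50,"delta_pos":[0,20,0],"angular":[0,0,0]},{"fingers":50,"delta_pos":[0,0,0],"angular":[0,0,0]},{"fingers":50,"delta_pos":[0,0,0],"angular":[0,0,0]}]'
```

```text
clock: 30.05
tcp_pos: [0.473, -0.2329, 0.0982]
orientation: [-0.001, 0.004, 1.0, 0.001]
wrist_force: [0.2, 0.1, -0.2]
finger_gap: 0.0539
clock: 31.15
tcp_pos: [0.487, 0.0491, 0.0985]
orientation: [-0.001, 0.003, 1.0, -0.0]
wrist_force: [-0.7, -0.1, -1.0]
finger_gap: 0.0533
```

```bash
python3 -m pendant '[{"fingers":50,"delta_pos":[-1,20,0],"angular":[0,0,0]},{"fingers":50,"delta_pos":[0,11,0],"angular":[0,0,0]},{"fingers":50,"delta_pos":[0,0,0],"angular":[0,0,0]},{"fingers":50,"delta_pos":[0,0,15],"angular":[0,0,0]},{"fingers":50,"delta_pos":[0,0,11],"angular":[0,0,0]},{"fingers":50,"delta_pos":[0,0,0],"angular":[0,0,0]},{"fingers":50,"delta_pos":[0,0,0],"angular":[0,0,0]}]'
python3 -m pendant '[{"fingers":50,"delta_pos":[0,0,2],"angular":[0,0,0]},{"fingers":50,"delta_pos":[0,0,2],"angular":[0,0,0]},{"fingers":50,"delta_pos":[0,0,0],"angular":[0,0,0]},{"fingers":50,"delta_pos":[0,0,0],"angular":[0,0,0]}]'
```

```text
clock: 31.85
tcp_pos: [0.4889, 0.0792, 0.073]
orientation: [-0.001, 0.004, 1.0, -0.0]
wrist_force: [-0.1, 0.3, -0.4]
finger_gap: 0.0539
clock: 32.25
tcp_pos: [0.4894, 0.0797, 0.0694]
orientation: [0.0, 0.003, 1.0, -0.0]
wrist_force: [-0.2, 0.6, -1.2]
finger_gap: 0.0542
```

```bash
python3 -m pendant '[{"fingers":50,"delta_pos":[0.5,0,2],"angular":[0,0,0]},{"fingers":50,"delta_pos":[0,0,0],"angular":[0,0,0]},{"fingers":50,"delta_pos":[0,0,0],"angular":[0,0,0]}]'
python3 -m pendant '[{"fingers":50,"delta_pos":[0,0,2],"angular":[0,0,0]},{"fingers":50,"delta_pos":[0,0,0],"angular":[0,0,0]},{"fingers":50,"delta_pos":[0,0,0],"angular":[0,0,0]}]'
python3 -m pendant '[{"fingers":50,"delta_pos":[0,0,2],"angular":[0,0,0]},{"fingers":50,"delta_pos":[0,0,0],"angular":[0,0,0]},{"fingers":50,"delta_pos":[0,0,0],"angular":[0,0,0]}]'
```

```text
clock: 32.55
tcp_pos: [0.4887, 0.0797, 0.0672]
orientation: [-0.0, 0.003, 1.0, -0.0]
wrist_force: [0.4, 0.5, -0.6]
finger_gap: 0.0538
clock: 32.85
tcp_pos: [0.4888, 0.0797, 0.0652]
orientation: [-0.0, 0.003, 1.0, -0.0]
wrist_force: [0.4, 0.1, -0.6]
finger_gap: 0.0537
clock: 33.15
tcp_pos: [0.4888, 0.0797, 0.0632]
orientation: [-0.0, 0.003, 1.0, -0.0]
wrist_force: [0.8, 0.4, -0.7]
finger_gap: 0.0539
```

```bash
python3 -m pendant '[{"fingers":50,"delta_pos":[0,0,1],"angular":[0,0,0]},{"fingers":50,"delta_pos":[0,0,0],"angular":[0,0,0]},{"fingers":50,"delta_pos":[0,0,0],"angular":[0,0,0]}]'
python3 -m pendant '[{"fingers":50,"delta_pos":[0,0,0.8],"angular":[0,0,0]},{"fingers":50,"delta_pos":[0,0,0],"angular":[0,0,0]},{"fingers":50,"delta_pos":[0,0,0],"angular":[0,0,0]}]'
python3 -m pendant '[{"fingers":50,"delta_pos":[0,0,0.6],"angular":[0,0,0]},{"fingers":50,"delta_pos":[0,0,0],"angular":[0,0,0]},{"fingers":50,"delta_pos":[0,0,0],"angular":[0,0,0]}]'
```

```text
clock: 33.45
tcp_pos: [0.4888, 0.0797, 0.0622]
orientation: [-0.0, 0.003, 1.0, -0.0]
wrist_force: [-1.0, -0.4, -0.8]
finger_gap: 0.0536
clock: 33.75
tcp_pos: [0.489, 0.0797, 0.0617]
orientation: [0.0, 0.003, 1.0, -0.0]
wrist_force: [-1.0, 0.8, 2.1]
finger_gap: 0.0538
clock: 34.05
tcp_pos: [0.4892, 0.0797, 0.0615]
orientation: [0.0, 0.003, 1.0, -0.0]
wrist_force: [-2.0, -0.4, 6.0]
finger_gap: 0.0542
```

Seated at the predicted 0.0615. I'll release and take the red sieve at (0.4755, −0.074).

```bash
python3 -m pendant '[{"fingers":50,"delta_pos":[0,0,-0.5],"angular":[0,0,0]},{"fingers":58,"delta_pos":[0,0,0],"angular":[0,0,0]},{"fingers":65,"delta_pos":[0,0,0],"angular":[0,0,0]},{"fingers":85,"delta_pos":[0,0,0],"angular":[0,0,0]},{"fingers":85,"delta_pos":[0,0,0],"angular":[0,0,0]},{"fingers":85,"delta_pos":[0,0,0],"angular":[0,0,0]},{"fingers":85,"delta_pos":[0,0,-15],"angular":[0,0,0]},{"fingers":85,"delta_pos":[0,0,-30],"angular":[0,0,0]},{"fingers":85,"delta_pos":[0,0,-30],"angular":[0,0,0]},{"fingers":85,"delta_pos":[0,-20,0],"angular":[0,0,0]},{"fingers":85,"delta_pos":[4,-35,0],"angular":[0,0,0]},{"fingers":85,"delta_pos":[4,-35,0],"angular":[0,0,0]}]'
python3 -m pendant '[{"fingers":85,"delta_pos":[4,-35,0],"angular":[0,0,0]},{"fingers":85,"delta_pos":[4,-28,0],"angular":[0,0,0]},{"fingers":85,"delta_pos":[0,0,20],"angular":[0,0,0]},{"fingers":85,"delta_pos":[0,0,30],"angular":[0,0,0]},{"fingers":85,"delta_pos":[0,0,30],"angular":[0,0,0]},{"fingers":85,"delta_pos":[0,0,30],"angular":[0,0,0]},{"fingers":85,"delta_pos":[0,0,20],"angular":[0,0,0]},{"fingers":85,"delta_pos":[0,0,0],"angular":[0,0,0]},{"fingers":85,"delta_pos":[0,0,0],"angular":[0,0,0]}]'
```

```text
clock: 35.25
tcp_pos: [0.4804, -0.0108, 0.1367]
orientation: [0.0, 0.002, 1.0, -0.0]
wrist_force: [0.6, -0.8, -0.9]
finger_gap: 0.0851
clock: 36.15
tcp_pos: [0.4717, -0.0732, 0.0066]
orientation: [-0.0, 0.003, 1.0, 0.0]
wrist_force: [0.4, -0.4, 0.4]
finger_gap: 0.0853
```

```bash
python3 -m pendant '[{"fingers":85,"delta_pos":[1,-0.5,8],"angular":[0,0,0]},{"fingers":85,"delta_pos":[0,0,6],"angular":[0,0,0]},{"fingers":85,"delta_pos":[0,0,6],"angular":[0,0,0]},{"fingers":85,"delta_pos":[0,0,5],"angular":[0,0,0]},{"fingers":85,"delta_pos":[0,0,0],"angular":[0,0,0]},{"fingers":85,"delta_pos":[0,0,0],"angular":[0,0,0]}]'
python3 -m pendant '[{"fingers":50,"delta_pos":[0,0,0],"angular":[0,0,0]},{"fingers":50,"delta_pos":[0,0,0],"angular":[0,0,0]},{"fingers":50,"delta_pos":[0,0,0],"angular":[0,0,0]},{"fingers":50,"delta_pos":[0,0,0],"angular":[0,0,0]},{"fingers":50,"delta_pos":[0,0,0],"angular":[0,0,0]},{"fingers":50,"delta_pos":[0,0,0],"angular":[0,0,0]},{"fingers":50,"delta_pos":[0,0,0],"angular":[0,0,0]},{"fingers":50,"delta_pos":[0,0,0],"angular":[0,0,0]}]' 20
python3 v.py h
```

```text
clock: 36.75
tcp_pos: [0.4707, -0.0737, -0.0187]
orientation: [-0.0, 0.003, 1.0, -0.0]
wrist_force: [-0.7, 0.9, -0.3]
finger_gap: 0.0854
clock: 37.55
tcp_pos: [0.4711, -0.0737, -0.0181]
orientation: [0.0, 0.003, 1.0, -0.0]
wrist_force: [-1.6, 0.3, 5.7]
finger_gap: 0.0561
[ 0.4711 -0.0737 -0.0181] 0.05611237874436815 [ 0.0004  0.0034  1.     -0.0001]
```

View pics/v_h.png

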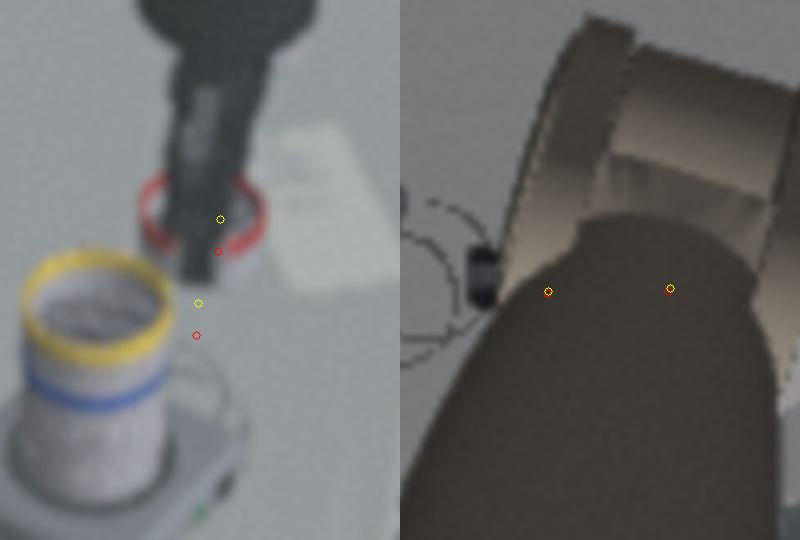

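The side view shows pan, blue and yellow stacked straight and flush. The red sieve is gripped with finger and ring both at column ≈202. I'll carry it over.

```bash
python3 -m pendant '[{"fingers":50,"delta_pos":[0,0,0],"angular":[0,0,0]},{"fingers":50,"delta_pos":[0,0,0],"angular":[0,0,0]},{"fingers":50,"delta_pos":[0,0,-10],"angular":[0,0,0]},{"fingers":50,"delta_pos":[0,0,-20],"angular":[0,0,0]},{"fingers":50,"delta_pos":[0,0,-30],"angular":[0,0,0]},{"fingers":50,"delta_pos":[0,0,-30],"angular":[0,0,0]},{"fingers":50,"delta_pos":[0,0,-30],"angular":[0,0,0]},{"fingers":50,"delta_pos":[0,0,-20],"angular":[0,0,0]},{"fingers":50,"delta_pos":[0,0,0],"angular":[0,0,0]},{"fingers":50,"delta_pos":[-2,15,0],"angular":[0,0,0]},{"fingers":50,"delta_pos":[-4,30,0],"angular":[0,0,0]},{"fingers":50,"delta_pos":[-4,30,0],"angular":[0,0,0]}]' 40
python3 -m pendant '[{"fingers":50,"delta_pos":[-4,30,0],"angular":[0,0,0]},{"fingers":50,"delta_pos":[-4,28,0],"angular":[0,0,0]},{"fingers":50,"delta_pos":[0,16,0],"angular":[0,0,0]},{"fingers":50,"delta_pos":[0,0,0],"angular":[0,0,0]},{"fingers":50,"delta_pos":[0,0,0],"angular":[0,0,0]}]'
```

```text
clock: 38.85
tcp_pos: [0.4807, 0.0018, 0.1202]
orientation: [-0.001, 0.004, 1.0, 0.0]
wrist_force: [0.7, 0.2, -1.2]
finger_gap: 0.0552
clock: 39.35
tcp_pos: [0.4891, 0.0752, 0.1204]
orientation: [-0.001, 0.003, 1.0, -0.0]
wrist_force: [-0.4, -0.3, -1.8]
finger_gap: 0.0552
```

```bash
python3 -m pendant '[{"fingers":50,"delta_pos":[0,4.5,0],"angular":[0,0,0]},{"fingers":50,"delta_pos":[0,0,14],"angular":[0,0,0]},{"fingers":50,"delta_pos":[0,0,9],"angular":[0,0,0]},{"fingers":50,"delta_pos":[0,0,0],"angular":[0,0,0]},{"fingers":50,"delta_pos":[0,0,0],"angular":[0,0,0]}]'
python3 -m pendant '[{"fingers":50,"delta_pos":[0,0,2],"angular":[0,0,0]},{"fingers":50,"delta_pos":[0,0,2],"angular":[0,0,0]},{"fingers":50,"delta_pos":[0,0,0],"angular":[0,0,0]},{"fingers":50,"delta_pos":[0,0,0],"angular":[0,0,0]}]'
```

```text
clock: 39.85
tcp_pos: [0.4896, 0.0793, 0.0982]
orientation: [-0.0, 0.004, 1.0, -0.0]
wrist_force: [0.1, 0.2, -0.3]
finger_gap: 0.0555
clock: 40.25
tcp_pos: [0.4899, 0.0797, 0.0945]
orientation: [0.0, 0.003, 1.0, -0.0]
wrist_force: [0.2, -0.3, -1.2]
finger_gap: 0.0552
```

```bash
python3 -m pendant '[{"fingers":50,"delta_pos":[1,0,2],"angular":[0,0,0]},{"fingers":50,"delta_pos":[0,0,0],"angular":[0,0,0]},{"fingers":50,"delta_pos":[0,0,0],"angular":[0,0,0]}]'
python3 -m pendant '[{"fingers":50,"delta_pos":[0,0,2],"angular":[0,0,0]},{"fingers":50,"delta_pos":[0,0,0],"angular":[0,0,0]},{"fingers":50,"delta_pos":[0,0,0],"angular":[0,0,0]}]'
python3 -m pendant '[{"fingers":50,"delta_pos":[0,0,2],"angular":[0,0,0]},{"fingers":50,"delta_pos":[0,0,0],"angular":[0,0,0]},{"fingers":50,"delta_pos":[0,0,0],"angular":[0,0,0]}]'
```

```text
clock: 40.55
tcp_pos: [0.4888, 0.0797, 0.0923]
orientation: [-0.0, 0.003, 1.0, -0.0]
wrist_force: [-0.8, 0.5, -0.6]
finger_gap: 0.0555
clock: 40.85
tcp_pos: [0.4888, 0.0797, 0.0903]
orientation: [-0.0, 0.003, 1.0, -0.0]
wrist_force: [-0.4, 0.2, -0.0]
finger_gap: 0.0554
clock: 41.15
tcp_pos: [0.4888, 0.0797, 0.0883]
orientation: [-0.0, 0.003, 1.0, -0.0]
wrist_force: [0.5, 0.1, -1.1]
finger_gap: 0.0554
```

```bash
python3 -m pendant '[{"fingers":50,"delta_pos":[0,0,1.5],"angular":[0,0,0]},{"fingers":50,"delta_pos":[0,0,0],"angular":[0,0,0]},{"fingers":50,"delta_pos":[0,0,0],"angular":[0,0,0]}]'
python3 -m pendant '[{"fingers":50,"delta_pos":[0,0,0.8],"angular":[0,0,0]},{"fingers":50,"delta_pos":[0,0,0],"angular":[0,0,0]},{"fingers":50,"delta_pos":[0,0,0],"angular":[0,0,0]}]'
python3 -m pendant '[{"fingers":50,"delta_pos":[0,0,0.6],"angular":[0,0,0]},{"fingers":50,"delta_pos":[0,0,0],"angular":[0,0,0]},{"fingers":50,"delta_pos":[0,0,0],"angular":[0,0,0]}]'
```

```text
clock: 41.45
tcp_pos: [0.4888, 0.0797, 0.0868]
orientation: [-0.0, 0.003, 1.0, -0.0]
wrist_force: [-0.1, 0.8, -0.8]
finger_gap: 0.0551
clock: 41.75
tcp_pos: [0.4889, 0.0797, 0.0861]
orientation: [0.0, 0.003, 1.0, -0.0]
wrist_force: [-0.0, 0.2, -0.9]
finger_gap: 0.0552
clock: 42.05
tcp_pos: [0.4892, 0.0797, 0.086]
orientation: [0.0, 0.003, 1.0, -0.0]
wrist_force: [-0.7, -0.5, 5.0]
finger_gap: 0.0551
```

Seated at 0.086 as predicted. I'll release and go to the lid knob.

```bash
python3 -m pendant '[{"fingers":50,"delta_pos":[0,0,-0.5],"angular":[0,0,0]},{"fingers":58,"delta_pos":[0,0,0],"angular":[0,0,0]},{"fingers":65,"delta_pos":[0,0,0],"angular":[0,0,0]},{"fingers":85,"delta_pos":[0,0,0],"angular":[0,0,0]},{"fingers":85,"delta_pos":[0,0,0],"angular":[0,0,0]},{"fingers":85,"delta_pos":[0,0,0],"angular":[0,0,0]},{"fingers":85,"delta_pos":[0,0,-15],"angular":[0,0,0]},{"fingers":85,"delta_pos":[0,0,-30],"angular":[0,0,0]},{"fingers":85,"delta_pos":[0,0,-30],"angular":[0,0,0]},{"fingers":85,"delta_pos":[0,-20,0],"angular":[0,0,0]},{"fingers":85,"delta_pos":[1,-35,0],"angular":[0,0,0]},{"fingers":85,"delta_pos":[1,-35,0],"angular":[0,0,0]}]'
python3 -m pendant '[{"fingers":60,"delta_pos":[2,-35,0],"angular":[0,0,0]},{"fingers":60,"delta_pos":[2,-35,0],"angular":[0,0,0]},{"fingers":60,"delta_pos":[2,-35,0],"angular":[0,0,0]},{"fingers":60,"delta_pos":[2,-35,0],"angular":[0,0,0]},{"fingers":60,"delta_pos":[2,-35,0],"angular":[0,0,0]},{"fingers":60,"delta_pos":[2,-35,0],"angular":[0,0,0]},{"fingers":60,"delta_pos":[0,-10,20],"angular":[0,0,0]},{"fingers":60,"delta_pos":[0,0,30],"angular":[0,0,0]},{"fingers":60,"delta_pos":[0,0,30],"angular":[0,0,0]},{"fingers":60,"delta_pos":[0,0,20],"angular":[0,0,0]},{"fingers":60,"delta_pos":[0,0,0],"angular":[0,0,0]},{"fingers":60,"delta_pos":[0,0,0],"angular":[0,0,0]}]'
```

```text
clock: 43.25
tcp_pos: [0.4865, -0.0109, 0.1614]
orientation: [0.001, 0.002, 1.0, -0.0]
wrist_force: [0.6, 0.4, -0.7]
finger_gap: 0.0851
clock: 44.45
tcp_pos: [0.4727, -0.2302, 0.0612]
orientation: [-0.0, 0.003, 1.0, 0.0]
wrist_force: [-0.7, 0.0, 0.7]
finger_gap: 0.0605
```

```bash
python3 -m pendant '[{"fingers":60,"delta_pos":[0,-1,20],"angular":[0,0,0]},{"fingers":60,"delta_pos":[0,0,20],"angular":[0,0,0]},{"fingers":60,"delta_pos":[0,0,8],"angular":[0,0,0]},{"fingers":60,"delta_pos":[0,0,0],"angular":[0,0,0]}]'
python3 -m pendant '[{"fingers":60,"delta_pos":[0,0,6],"angular":[0,0,0]},{"fingers":60,"delta_pos":[0,0,6],"angular":[0,0,0]},{"fingers":60,"delta_pos":[0,0,5],"angular":[0,0,0]},{"fingers":60,"delta_pos":[0,0,0],"angular":[0,0,0]},{"fingers":60,"delta_pos":[0,0,0],"angular":[0,0,0]}]'
python3 -m pendant '[{"fingers":15,"delta_pos":[0,0,0],"angular":[0,0,0]},{"fingers":15,"delta_pos":[0,0,0],"angular":[0,0,0]},{"fingers":15,"delta_pos":[0,0,0],"angular":[0,0,0]},{"fingers":15,"delta_pos":[0,0,0],"angular":[0,0,0]},{"fingers":15,"delta_pos":[0,0,0],"angular":[0,0,0]},{"fingers":15,"delta_pos":[0,0,0],"angular":[0,0,0]},{"fingers":15,"delta_pos":[0,0,0],"angular":[0,0,0]},{"fingers":15,"delta_pos":[0,0,0],"angular":[0,0,0]},{"fingers":15,"delta_pos":[0,0,0],"angular":[0,0,0]},{"fingers":15,"delta_pos":[0,0,0],"angular":[0,0,0]}]' 20
```

```text
clock: 44.85
tcp_pos: [0.4727, -0.2311, 0.0132]
orientation: [-0.0, 0.003, 1.0, 0.0]
wrist_force: [-1.1, 0.4, 0.0]
finger_gap: 0.06
clock: 45.35
tcp_pos: [0.4727, -0.2312, -0.004]
orientation: [-0.0, 0.003, 1.0, 0.0]
wrist_force: [-0.3, -0.2, 0.4]
finger_gap: 0.0596
clock: 46.35
tcp_pos: [0.4729, -0.2313, -0.0038]
orientation: [0.0, 0.003, 1.0, -0.0]
wrist_force: [0.6, 1.0, 5.4]
finger_gap: 0.0187
```

The knob is gripped. I'll lift and carry it over.

```bash
python3 -m pendant '[{"fingers":15,"delta_pos":[0,0,0],"angular":[0,0,0]},{"fingers":15,"delta_pos":[0,0,0],"angular":[0,0,0]},{"fingers":15,"delta_pos":[0,0,-10],"angular":[0,0,0]},{"fingers":15,"delta_pos":[0,0,-20],"angular":[0,0,0]},{"fingers":15,"delta_pos":[0,0,-30],"angular":[0,0,0]},{"fingers":15,"delta_pos":[0,0,-30],"angular":[0,0,0]},{"fingers":15,"delta_pos":[0,0,-30],"angular":[0,0,0]},{"fingers":15,"delta_pos":[0,0,-30],"angular":[0,0,0]},{"fingers":15,"delta_pos":[0,0,-20],"angular":[0,0,0]},{"fingers":15,"delta_pos":[0,0,0],"angular":[0,0,0]},{"fingers":15,"delta_pos":[-1,15,0],"angular":[0,0,0]},{"fingers":15,"delta_pos":[-2,30,0],"angular":[0,0,0]}]' 40
python3 -m pendant '[{"fingers":15,"delta_pos":[-2,32,0],"angular":[0,0,0]},{"fingers":15,"delta_pos":[-2,32,0],"angular":[0,0,0]},{"fingers":15,"delta_pos":[-2,32,0],"angular":[0,0,0]},{"fingers":15,"delta_pos":[-2,32,0],"angular":[0,0,0]},{"fingers":15,"delta_pos":[-2,32,0],"angular":[0,0,0]},{"fingers":15,"delta_pos":[-2,32,0],"angular":[0,0,0]},{"fingers":15,"delta_pos":[0,32,0],"angular":[0,0,0]},{"fingers":15,"delta_pos":[0,20,0],"angular":[0,0,0]},{"fingers":15,"delta_pos":[0,0,0],"angular":[0,0,0]},{"fingers":15,"delta_pos":[0,0,0],"angular":[0,0,0]}]'
```

```text
clock: 47.55
tcp_pos: [0.4753, -0.1862, 0.1644]
orientation: [-0.001, 0.005, 1.0, 0.0]
wrist_force: [-0.2, 1.3, -1.4]
finger_gap: 0.0182
clock: 48.55
tcp_pos: [0.4884, 0.0584, 0.1646]
orientation: [-0.001, 0.003, 1.0, -0.0]
wrist_force: [-0.1, -0.2, -1.0]
finger_gap: 0.0181
```

```bash
python3 -m pendant '[{"fingers":15,"delta_pos":[0,15,0],"angular":[0,0,0]},{"fingers":15,"delta_pos":[0,6,0],"angular":[0,0,0]},{"fingers":15,"delta_pos":[0,0,0],"angular":[0,0,0]},{"fingers":15,"delta_pos":[0,0,16],"angular":[0,0,0]},{"fingers":15,"delta_pos":[0,0,12],"angular":[0,0,0]},{"fingers":15,"delta_pos":[0,0,0],"angular":[0,0,0]},{"fingers":15,"delta_pos":[0,0,0],"angular":[0,0,0]}]'
python3 -m pendant '[{"fingers":15,"delta_pos":[0.5,0,2],"angular":[0,0,0]},{"fingers":15,"delta_pos":[0,0,2],"angular":[0,0,0]},{"fingers":15,"delta_pos":[0,0,0],"angular":[0,0,0]},{"fingers":15,"delta_pos":[0,0,0],"angular":[0,0,0]}]'
```

```text
clock: 49.25
tcp_pos: [0.4894, 0.0782, 0.1377]
orientation: [-0.001, 0.004, 1.0, -0.0]
wrist_force: [0.9, -0.9, -1.4]
finger_gap: 0.0182
clock: 49.65
tcp_pos: [0.4894, 0.0787, 0.1341]
orientation: [0.0, 0.003, 1.0, -0.0]
wrist_force: [-0.2, -0.9, -0.7]
finger_gap: 0.0178
```

```bash
python3 -m pendant '[{"fingers":15,"delta_pos":[0.7,1,2],"angular":[0,0,0]},{"fingers":15,"delta_pos":[0,0,0],"angular":[0,0,0]},{"fingers":15,"delta_pos":[0,0,0],"angular":[0,0,0]}]'
python3 -m pendant '[{"fingers":15,"delta_pos":[0,0,2],"angular":[0,0,0]},{"fingers":15,"delta_pos":[0,0,0],"angular":[0,0,0]},{"fingers":15,"delta_pos":[0,0,0],"angular":[0,0,0]}]'
python3 -m pendant '[{"fingers":15,"delta_pos":[0,0,2],"angular":[0,0,0]},{"fingers":15,"delta_pos":[0,0,0],"angular":[0,0,0]},{"fingers":15,"delta_pos":[0,0,0],"angular":[0,0,0]}]'
```

```text
clock: 49.95
tcp_pos: [0.4885, 0.0798, 0.1319]
orientation: [-0.0, 0.003, 1.0, -0.0]
wrist_force: [-0.1, 0.1, -1.4]
finger_gap: 0.0181
clock: 50.25
tcp_pos: [0.4886, 0.0797, 0.1299]
orientation: [-0.0, 0.003, 1.0, -0.0]
wrist_force: [-0.5, -0.1, -0.4]
finger_gap: 0.018
clock: 50.55
tcp_pos: [0.4886, 0.0797, 0.1279]
orientation: [-0.0, 0.003, 1.0, -0.0]
wrist_force: [-0.6, 0.5, -1.6]
finger_gap: 0.0178
```

```bash
python3 -m pendant '[{"fingers":15,"delta_pos":[0,0,2],"angular":[0,0,0]},{"fingers":15,"delta_pos":[0,0,0],"angular":[0,0,0]},{"fingers":15,"delta_pos":[0,0,0],"angular":[0,0,0]}]'
python3 -m pendant '[{"fingers":15,"delta_pos":[0,0,1],"angular":[0,0,0]},{"fingers":15,"delta_pos":[0,0,0],"angular":[0,0,0]},{"fingers":15,"delta_pos":[0,0,0],"angular":[0,0,0]}]'
python3 -m pendant '[{"fingers":15,"delta_pos":[0,0,0.8],"angular":[0,0,0]},{"fingers":15,"delta_pos":[0,0,0],"angular":[0,0,0]},{"fingers":15,"delta_pos":[0,0,0],"angular":[0,0,0]}]'
```

```text
clock: 50.85
tcp_pos: [0.4886, 0.0797, 0.1259]
orientation: [-0.0, 0.003, 1.0, -0.0]
wrist_force: [0.5, 0.8, -0.8]
finger_gap: 0.0183
clock: 51.15
tcp_pos: [0.4886, 0.0797, 0.1249]
orientation: [-0.0, 0.003, 1.0, -0.0]
wrist_force: [0.8, -0.3, 0.3]
finger_gap: 0.018
clock: 51.45
tcp_pos: [0.4888, 0.0797, 0.1243]
orientation: [0.0, 0.003, 1.0, -0.0]
wrist_force: [0.1, 0.6, -0.2]
finger_gap: 0.0181
```

```bash
python3 -m pendant '[{"fingers":15,"delta_pos":[0,0,0.7],"angular":[0,0,0]},{"fingers":15,"delta_pos":[0,0,0],"angular":[0,0,0]},{"fingers":15,"delta_pos":[0,0,0],"angular":[0,0,0]}]'
```

```text
clock: 51.75
tcp_pos: [0.4891, 0.0797, 0.124]
orientation: [0.001, 0.003, 1.0, -0.0]
wrist_force: [-0.6, -0.1, 5.6]
finger_gap: 0.018
```

Seated. I'll release, retreat aside and take the final look.

```bash
python3 -m pendant '[{"fingers":15,"delta_pos":[0,0,-0.5],"angular":[0,0,0]},{"fingers":22,"delta_pos":[0,0,0],"angular":[0,0,0]},{"fingers":30,"delta_pos":[0,0,0],"angular":[0,0,0]},{"fingers":50,"delta_pos":[0,0,0],"angular":[0,0,0]},{"fingers":60,"delta_pos":[0,0,0],"angular":[0,0,0]},{"fingers":60,"delta_pos":[0,0,0],"angular":[0,0,0]},{"fingers":60,"delta_pos":[0,0,-15],"angular":[0,0,0]},{"fingers":60,"delta_pos":[0,0,-25],"angular":[0,0,0]},{"fingers":60,"delta_pos":[0,0,-25],"angular":[0,0,0]},{"fingers":60,"delta_pos":[0,-20,0],"angular":[0,0,0]},{"fingers":60,"delta_pos":[0,-35,0],"angular":[0,0,0]},{"fingers":60,"delta_pos":[0,-35,0],"angular":[0,0,0]}]'
python3 -m pendant '[{"fingers":60,"delta_pos":[2,-35,0],"angular":[0,0,0]},{"fingers":60,"delta_pos":[2,-35,0],"angular":[0,0,0]},{"fingers":60,"delta_pos":[2,-35,0],"angular":[0,0,0]},{"fingers":60,"delta_pos":[2,-35,0],"angular":[0,0,0]},{"fingers":60,"delta_pos":[0,-35,0],"angular":[0,0,0]},{"fingers":60,"delta_pos":[0,0,0],"angular":[0,0,0]}]'
python3 - <<'E'
from h import *
out=[]
for n,c,d in(("side",[.5,.1,.08],(33,45)),("top",[.52,.1,.08],(33,45))):
    im=env.read_camera(n);S=6;o=proj(n,c)-np.array(d); w=cv2.warpAffine(im,np.float64([[S,0,-S*o[0]],[0,S,-S*o[1]]]),(400,540),flags=cv2.INTER_CUBIC)
    for z,r in((.168,.010),(.142,.028),(.136,.028)): cv2.polylines(w,[((circ(n,[.492,.077,z],r)-o)*S).astype(np.int32)],True,(0,255,0),1)
    out.append(w)
cv2.imwrite("pics/z.png",np.hstack(out))
E
```

```text
clock: 52.95
tcp_pos: [0.4882, -0.0109, 0.1893]
orientation: [0.0, 0.002, 1.0, -0.0]
wrist_force: [-0.2, -0.4, -0.2]
finger_gap: 0.0601
clock: 53.55
tcp_pos: [0.4791, -0.1891, 0.1888]
orientation: [0.0, 0.006, 1.0, -0.001]
wrist_force: [0.7, -0.5, -0.0]
finger_gap: 0.0601
```

View pics/z.png

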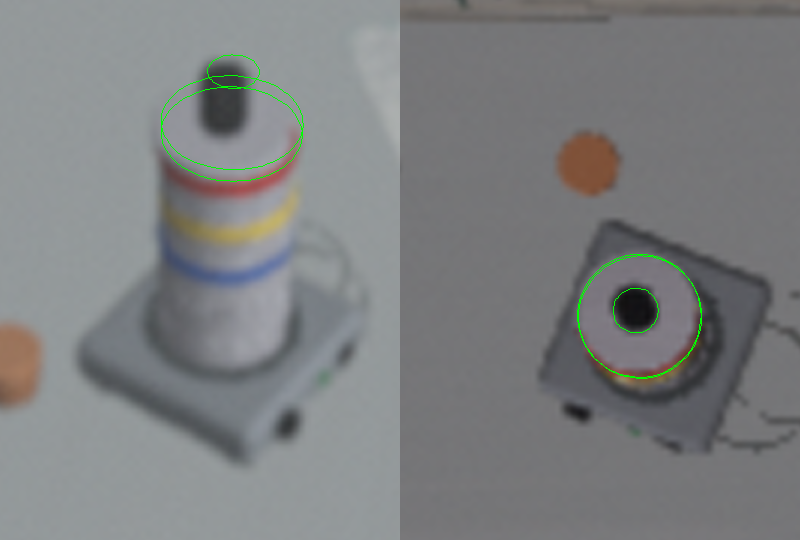

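The final view shows all five pieces straight and evenly spaced. In the top view the lid disc and knob match the nested-height overlay at (640,315). In the side view the overlay sits about 1 px high and to the right, within the calibration.

```bash
python3 -m pendant '[{"fingers":60,"delta_pos":[0,0,0],"angular":[0,0,0]},{"fingers":60,"delta_pos":[0,0,0],"angular":[0,0,0]},{"fingers":60,"delta_pos":[0,0,0],"angular":[0,0,0]}]'; python3 -c "
from workcell import env; print(env.hand_in())"
```

```text
clock: 53.95
tcp_pos: [0.4789, -0.1842, 0.1891]
orientation: [0.0, 0.003, 1.0, -0.0]
wrist_force: [-0.6, 0.2, 0.4]
finger_gap: 0.0599
the job is handed in; nothing more can be done
None
```

I stacked the pan, then the blue, yellow and red sieves, then the lid on the shaker seat, and handed the job in at about 54 s. Each piece was lowered in 1–2 mm steps until it made contact (about 5–11 N), at the expected nested height each time. I then released it.

**Final check:** The last side and top pictures show the stack straight and evenly spaced. In the top view the lid matches the overlay drawn at the nested height. The gripper is clear of everything. The arm never went near the vial, dropper bottle or stopper. I did not measure their positions at the end; only the stopper appears in the last picture.

**What failed or disagreed:**
- **Tool position:** the camera images put the fingertips about 5 mm off in x, 3–8 mm off in y and 30 mm higher than the reported position. My first attempt to grip the pan therefore closed on air above it. I corrected for this from then on.
- **Pan placement:** on the first try the pan's foot touched the ring edge at about 5 N. I raised it, shifted it about 5 mm and it went in.
- **Camera fits:**
  - Early automatic fits of the seat ring were wrong, so I read the ring position from the pictures instead.
  - The pan fit after seating differed between the two cameras by about 6.5 mm in x (side view low).
  - The blue sieve fit after seating differed by about 10 mm in y and 5 mm in x.
  - For those two, and for the final side overlay (about 2 mm off), I relied on the contact heights and the pictures.

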